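# Ready the board track: clear its slot, pin on the end gate, load the modules

### The job

Get the board track ready for the next batch: with the scraper, push every bit of scrap along the T-slot and out of its open end into the pan (keep your fingers off the scrap). Then lay the loose end gate across the open end, its knuckle squarely on the track's knuckle and its bar down in the notched rest, and push the hinge pin through both knuckles until its head is fully home. Set every power module there is (there may be two or three) flat and centred across the two narrow rails, its long side square across the slot, side by side, fully on the rails; leave the scraper standing upright in its own stand again and the other things on the bench where they are.

Things in the scene. Friction and masses are not known exactly. Their poses are not given: they have to be found in the camera images.
- track: Fixed aluminium bed, x = -160 to 100 mm, 120 wide (y), top at z = 62. Origin: its underside, on the centre line; x along the slot to its open end, z up. T-slot on the centre line from a wall at x = -92 to the open end at x = 100: mouth 15 mm wide and 8 deep, below it 26 wide and 12 high, floor at z = 42.
- rails (a point): Midway between the two narrow steel rails on the bed, at their top level (z = 70 mm of the track) and mid length. The rails, 6 mm wide and 8 high, run along the slot, from track x = -155 to 70 mm, centres 25 mm either side of it. A module lies level across both. Axes as the track's.
- pan (a point): Centre of the floor of the fixed sheet pan beyond the open end (track x = 100 to 200 mm, y = -60 to 60), 4 mm above the bench; walls 20 mm high. Axes as the track's.
- rest (a point): Middle of the floor of the gate's notched rest, 44 mm above the bench, a dark block at track x = 120, y = -44 mm, 12 mm long along y. Two cheeks 18 mm apart (in x) rise 9 mm beside the floor. Axes as the track's.
- slot_closed (a point): Centre of the slot mouth, level with the bed's top, at the closed end wall. Axes as the track's.
- slot_open (a point): Centre of the slot mouth, level with the bed's top, at the open end. Axes as the track's.
- knuckle (a point): Centre of the top face of the track's fixed hinge knuckle, at track x = 120, y = 42 mm: a dark steel block 26 x 26 mm, top 44 mm above the bench, with an upright 11 mm hole right through its 40 mm height. Axes as the track's.
- gate: End gate, loose steel, 200 g. Origin: underside of its knuckle on the hole's axis, z up. Knuckle 26 x 26 x 24 mm high, upright 11 mm hole. A bar 12 mm thick (y), 24 high runs to x = 101; on it a grip tab 12 thick, 32 long, centred at x = 44, up to z = 58. Starts upright on the bench. Fitted: hole over the track knuckle's, underside on its top, +x along the track's -y, end in the rest.
- gate_end (a point): Point on the underside of the gate's bar, 86 mm from the hole's axis along +x: the part that lies in the rest.
- pin: Hinge pin, loose, 50 g. Origin: underside of the head, on the axis; z up. Head a cylinder 18 mm in diameter, from z = 0 to 26 mm; shank 8 mm in diameter down to z = -48, the last 6 mm tapered. Starts upright in its stand, head resting on the stand's top. Home: head down on the gate's knuckle, origin 24 mm above knuckle.
- pin_stand: Fixed black block 56 x 56 x 54 mm high with a 13 mm square upright hole in its middle. Origin: centre of underside.
- scraper: Slot scraper, loose, 90 g, starts upright in its stand. Origin: underside of its shoulder, z up. Blade below: 11 mm wide (y), 5 thick (x), down to z = -18. Shoulder 22 (x) x 26 (y), z = 0 to 5. Handle 16 (x) x 18 (y), z = 5 to 60. In use the blade hangs through the slot's mouth, its x along the slot; the wider shoulder runs on the bed's top.
- scraper_stand: Fixed black block 56 x 56 x 54 mm high with an upright hole 12 (x) x 18 (y) mm in its middle, which takes the scraper's blade; the shoulder rests on the top. Origin: centre of underside.
- scrap0: Piece of snapped-off board edge lying in the T-slot, 22 x 20 x 8 mm, 15 g. Origin: centre of underside. It is too wide for the slot's mouth. May be absent (no pose).
- scrap1: Piece of snapped-off board edge lying in the T-slot, 22 x 20 x 8 mm, 15 g. Origin: centre of underside. It is too wide for the slot's mouth. May be absent (no pose).
- scrap2: Piece of snapped-off board edge lying in the T-slot, 22 x 20 x 8 mm, 15 g. Origin: centre of underside. It is too wide for the slot's mouth. May be absent (no pose).
- module0: Power module, loose, 90 g: a board 50 mm (x) x 64 mm (y) x 4 mm with a black heat sink on its middle, 22 (x) x 30 (y) mm, from z = 4 to 32 mm; low connectors at the y ends up to 14 mm. Origin: centre of the board's underside, z up. Lies flat on the bench; its y (either way) goes across the rails. May be absent (no pose).
- module1: Power module, loose, 90 g: a board 50 mm (x) x 64 mm (y) x 4 mm with a black heat sink on its middle, 22 (x) x 30 (y) mm, from z = 4 to 32 mm; low connectors at the y ends up to 14 mm. Origin: centre of the board's underside, z up. Lies flat on the bench; its y (either way) goes across the rails. May be absent (no pose).
- module2: Power module, loose, 90 g: a board 50 mm (x) x 64 mm (y) x 4 mm with a black heat sink on its middle, 22 (x) x 30 (y) mm, from z = 4 to 32 mm; low connectors at the y ends up to 14 mm. Origin: centre of the board's underside, z up. Lies flat on the bench; its y (either way) goes across the rails. May be absent (no pose).
- spool: Bystander: grey solder spool, 54 mm in diameter, 40 high. Origin: centre of underside.
- flux: Bystander: white bottle, 44 mm in diameter, 100 high. Origin: centre of underside.
- driver: Bystander: screwdriver 170 mm long lying along its x, handle to -x.

How it is judged:
By the outcome, as a careful person would: the job done as asked, in the order asked, and still so for the second after the job is handed in, with the robot touching nothing.
Of scrap0, scrap1, scrap2 only 1 to 3 are there at a start; the rules pass over those that are not, and their reading is None.
Of module0, module1, module2 only 2 to 3 are there at a start; the rules pass over those that are not, and their reading is None.
At some moment in a run one of module0, module1, module2 may be knocked a few centimetres aside while the robot is not near it.
It also fails if it takes over 208 s, if anything falls off the work surface, if the arm or the gripper's body presses on something with over 40 N, if the wrist force passes 120 N, or if a joint passes its speed limit or range.

### The arm

A 6-joint arm with a two-finger parallel gripper is mounted at the origin on the work surface. World frame = base frame: x ahead of the robot, y to its left, z up, the work surface at z = 0. Lengths are in m, angles in degrees, forces in N, time in s.
With the tool pointing down it reaches from about 0.375 to 0.9 m from the base axis. Payload 3.1 kg.
Tool frame: the origin (TCP) lies where the fingers leave the gripper's body, on its centre line; the fingertips stand 70 mm ahead of it and the grasp point (between the pads) lies 51 mm ahead of it; z points along the fingers, y is the line along which they close (so a half turn about z gives the same grasp; the last joint's range is limited). The gripper opens to 87 mm and grips with 3 to 60 N. Pads are 19 mm wide; open, the fingers measure 117 mm over their backs; the gripper's body (75 mm by 190 mm) begins 51 mm behind the grasp point.
Start: joints at [-81.274, 30.224, 82.088, -0, 67.689, -10.227], TCP at [0.203, -0.591, 0.292] pointing down, gripper open.
Joint ranges: [-176.69, 176.69], [-43.24, 126.21], [12.49, 139.97], [-82, 262], [0, 151.66], [-163.58, 163.58]. Speed limits (degrees/s): [159.86, 159.86, 180, 180, 180, 180].

### API

Orientations are given as a 3x3 rotation matrix whose columns are the frame's x, y, z axes.
In Python, from rig import readout, capture, calibration, bot, look_for gives the robot as it stands. The module is installed in compiled form; this text tells all that it offers.
- The arm moves only by the shell command python3 -m pendant 'ROWS'. ROWS is JSON, a list of rows, each a list of 7 numbers: the shift along the tool's x, y, z normalised to -1 to 1, where 1 is 200 mm, then the turn, a rotation vector about the tool's x, y, z normalised to -1 to 1, where 1 is 180 degrees, then the closure, from -1 (fully open) to 1 (shut). In form: [[dx, dy, dz, ax, ay, az, grip], ...]. A call has 1 to 8 rows; each row is the pose to reach, as a shift and turn from the pose commanded when the call began, along the tool's axes at that moment, turning the shorter way round; what a row does not reach only later rows make up. A row lasts 1/10 s, in which the tool goes at most 50 mm and 8.59 degrees, less where a joint would pass 70% of its speed; a pose out of reach is approached as far as the arm can. A call with a number of a shift or a turn outside -1 to 1 is refused whole. A call with a gripper value outside its range is refused whole. The fingers move at their own pace and stop on an object; the grip force is fixed at half the most. Time passes only in rows, so rows that repeat a pose let the fingers close. It gives the time, the measured TCP pose, the force, the opening and the grip force at its end, in the units of the state.
- readout.read_state(): the state, without advancing time (a new reading comes with each control period).
- capture(name): name is "scene" or "top"; returns (picture, depth): 420x560x3 uint8, red, green, blue; 420x560 float32, m along the optical axis (not along the pixel's ray), 0 where there is no reading.
- calibration(name): a dict with "mtx" (3x3 intrinsics, pixels), "k1" (the pictures are not rectified: a ray, as slopes to the right and down, at radius r is drawn at 1 + k1 r^2 times it, then the intrinsics apply), "T" (4x4, takes a point from camera to world coordinates). Camera axes: x right, y down, z forward; pixel columns grow to the right and rows downward; lengths in m; the calibration is good to about 2 mm. A picture is of the moment at which its call begins. calibration takes no time and is no camera call.
- bot.hand_in(): hands the job in; it is judged then, once.
Trained networks look in the newest picture that a camera, given by its name, has taken for a name from the list of things; names that differ only in an ending like _2 or _b are one class to them, and where a whole thing is asked for, a point or a joint stands for the part that bears it (a point fixed in the world has none). Each returns a list of dicts, best first, with "conf" (0 to 1); they miss things now and then, are a little off and sometimes report something else, mostly with a low value. They report only what shows in the picture. A call takes as long as a camera call.
- look_for(thing, camera): "extent" ([left, top, right, bottom] in pixels, round what is visible of it).
The state is a dict: "time_s": time; "joint_positions": joint angles; "qvel": joint speeds; "tau": joint torques, N m; "position": TCP position; "tcp_rot": TCP orientation; "force": force on the tool from outside, world axes, zero at the start; "moment": the same for the moment, N m; "opening": opening from 0.0 (shut) to 1.0 (fully open); "grasp_force": force on a finger pad.
Only numpy, scipy, OpenCV 4.12 (cv2) and the standard library are available. Lean on these libraries where they do the work, as an engineer would, in place of code of your own. Each camera call takes 0.05 s, during which the arm holds its last target. There are 200 camera calls.

## Working session

There is one attempt and no reset: what is moved stays moved. The work goes in short steps, Python scripts to look and compute and a shell command to move; the robot and the scene stay as the last step left them, time stands still between calls to the robot, and variables do not carry over. Pictures are saved under pics/ and viewed, at most 14 in all, crops included, and the job is handed in when it is done.

```bash
mkdir -p pics; ls; cat > h.py <<'E'
import numpy as np, cv2, json
from rig import readout, capture, calibration, bot, look_for
def ray(c,u,v):
    K=c["mtx"];K=np.array(K);d=np.array([(u-K[0,2])/K[0,0],(v-K[1,2])/K[1,1]]);s=d.copy()
    for _ in range(10): s=d/(1+c["k1"]*(s@s))
    return np.array([s[0],s[1],1.])
def cloud(cam,depth):
    c=calibration(cam);K=np.array(c["mtx"]);h,w=depth.shape
    u,v=np.meshgrid(np.arange(w),np.arange(h))
    d=np.stack([(u-K[0,2])/K[0,0],(v-K[1,2])/K[1,1]],-1);s=d.copy()
    for _ in range(10): s=d/(1+c["k1"]*(s**2).sum(-1,keepdims=True))
    P=np.concatenate([s*depth[...,None],depth[...,None]],-1)
    T=np.array(c["T"]);P=P@T[:3,:3].T+T[:3,3];P[depth<=0]=np.nan
    return P
def proj(cam,p):
    c=calibration(cam);T=np.array(c["T"]);K=np.array(c["mtx"])
    q=T[:3,:3].T@(np.array(p)-T[:3,3]);s=q[:2]/q[2];s=s*(1+c["k1"]*(s@s))
    return K[0,0]*s[0]+K[0,2],K[1,1]*s[1]+K[1,2]
E
python3 - <<'E'
from h import *
for n in("scene","top"):
    p,d=capture(n);cv2.imwrite(f"pics/{n}0.png",p[...,::-1]);np.save(f"{n}0.npy",d)
    c=calibration(n);print(n,np.round(c["mtx"],1).tolist(),c["k1"],np.round(c["T"],3).tolist())
    for t in["track","pin","pin_stand","scraper","scraper_stand","gate","module0","scrap0","spool","flux","driver","knuckle"]:
        try: print(t,[(round(x["conf"],2),np.round(x["extent"]).astype(int).tolist()) for x in look_for(t,n)][:4])
        except Exception as e: print(t,e)
s=readout.read_state();print(s)
E
```

```text
pics
scene [[449.8, 0.0, 270.1], [0.0, 449.8, 216.0], [0.0, 0.0, 1.0]] -0.009769893859896992 [[-0.343, 0.736, -0.583, 1.24], [0.939, 0.262, -0.222, 0.308], [-0.01, -0.624, -0.781, 0.936], [0.0, 0.0, 0.0, 1.0]]
track [(0.7, [171, 186, 323, 272]), (0.63, [323, 180, 350, 208])]
pin [(0.18, [367, 261, 388, 293])]
pin_stand [(0.69, [323, 180, 352, 212])]
scraper [(0.52, [279, 159, 287, 182])]
scraper_stand [(0.58, [132, 177, 152, 196]), (0.56, [273, 166, 293, 199])]
gate [(0.84, [378, 214, 400, 248])]
module0 [(0.85, [132, 176, 154, 198]), (0.78, [172, 154, 193, 174]), (0.55, [218, 163, 243, 183])]
scrap0 [(0.32, [172, 186, 321, 274])]
spool [(0.65, [366, 261, 390, 293]), (0.49, [378, 212, 400, 248])]
flux [(0.73, [414, 248, 437, 283]), (0.32, [279, 160, 286, 180])]
driver [(0.9, [106, 206, 146, 258]), (0.24, [170, 190, 320, 270])]
knuckle [(0.84, [170, 186, 323, 275])]
top [[496.0, 0.0, 279.3], [0.0, 496.0, 210.6], [0.0, 0.0, 1.0]] 0.012755697298673836 [[-0.005, -0.978, 0.21, 0.317], [-1.0, 0.004, -0.007, 0.066], [0.006, -0.21, -0.978, 1.242], [0.0, 0.0, 0.0, 1.0]]
track [(0.55, [232, 16
[... 685 characters left out ...]
937693e-04,
        6.76890179e+01, -1.02281209e+01]), 'qvel': array([ 0.01050632,  0.03365629,  0.05424259, -0.00630967, -0.04658503,
       -0.13855299]), 'tau': array([-4.15414188e-04, -4.40021110e+01, -1.76978534e+01,  6.34997478e-02,
        5.05481253e-02, -2.03473240e-05]), 'position': array([ 0.20302261, -0.59106555,  0.29222605]), 'tcp_rot': array([[ 9.45780879e-01,  3.24805371e-01,  3.51192899e-06],
       [ 3.24805370e-01, -9.45780877e-01,  5.92778242e-05],
       [ 2.25752710e-05, -5.49231393e-05, -9.99999998e-01]]), 'force': array([-0.36229178,  0.67604948,  0.08610701]), 'moment': array([-0.02408444,  0.02625618, -0.00382149]), 'grasp_force': 0.0, 'opening': 0.9977319039010412}
```

```bash
python3 - <<'E'
import cv2
a=cv2.imread("pics/top0.png")[125:300,100:460];cv2.imwrite("pics/t1.png",cv2.resize(a,(792,385),interpolation=cv2.INTER_CUBIC))
a=cv2.imread("pics/scene0.png")[145:305,95:445];cv2.imwrite("pics/s1.png",cv2.resize(a,(788,360),interpolation=cv2.INTER_CUBIC))
E
```

```text
(no output)
```

View pics/t1.png

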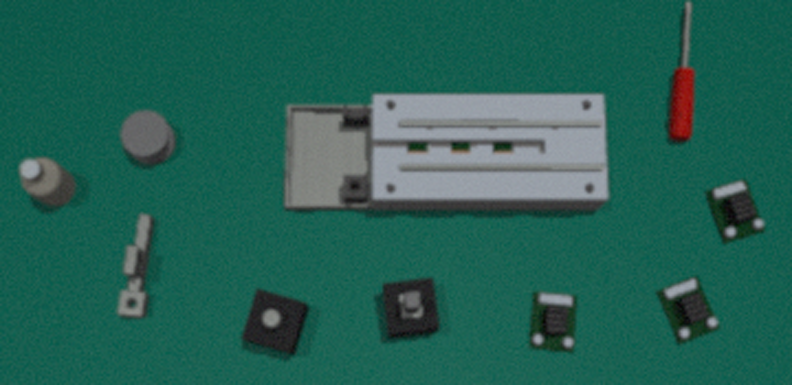

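View pics/s1.png

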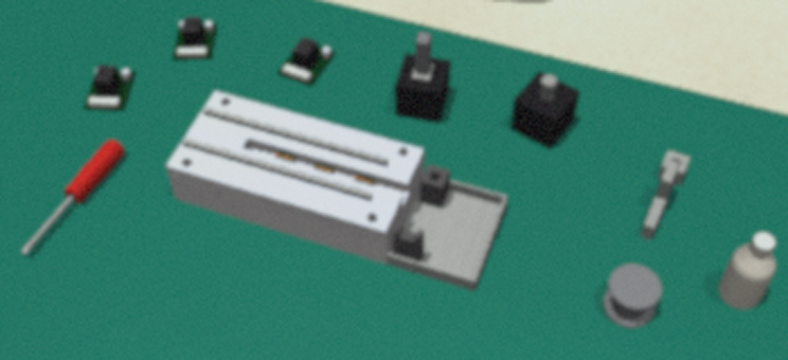

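```bash
cat > m.py <<'E'
from h import *
import sys
def rect(P):
    (c,(w,h),a)=cv2.minAreaRect((P[:,:2]*1000).astype(np.float32)); return np.round(c,1),np.round((w,h),1),round(a,1)
R={"scene":{"track":(165,180,330,280),"pin_stand":(318,175,357,216),"scr_stand":(268,155,298,203),"gate":(374,208,404,252)},
 "top":{"track":(228,160,385,224),"pin_stand":(207,250,246,288),"scr_stand":(270,246,305,280),"gate":(150,218,174,275)}}
if __name__=="__main__":
  for n in R:
    P=cloud(n,np.load(n+"0.npy"))
    print(n,"bench z",np.nanmedian(P[300:330,100:300,2]))
    for k,(a,b,c,d) in R[n].items():
        Q=P[b:d,a:c].reshape(-1,3);Q=Q[~np.isnan(Q[:,0])]
        for lo,hi in {"track":[(.058,.066)],"pin_stand":[(.049,.059),(.072,.09)],"scr_stand":[(.049,.0545),(.1,.125)],"gate":[(.018,.03),(.05,.065)]}[k]:
            q=Q[(Q[:,2]>lo)&(Q[:,2]<hi)]
            if len(q)>4: print(k,lo,len(q),"zmed",round(np.median(q[:,2])*1000,1),"mean",np.round(q.mean(0)*1000,1),rect(q))
  print(np.nanstd(P[300:330,100:300,2]))
E
python3 m.py
```

```text
scene bench z 0.000498781027888251
track 0.058 3153 zmed 61.9 mean [622.9 -40.8  61.9] (array([618.4, -45.3]), array([262. , 124.4]), 89.5)
pin_stand 0.049 288 zmed 53.1 mean [434.1 193.9  53.1] (array([428.7, 193.5]), array([57.9, 59.2]), 72.7)
pin_stand 0.072 40 zmed 77.0 mean [431.4 194.5  77.3] (array([430.4, 194.3]), array([18.5, 16. ]), 16.0)
scr_stand 0.049 165 zmed 52.7 mean [447.7  45.4  52.6] (array([442.3,  44.1]), array([61.8, 55.8]), 7.8)
scr_stand 0.1 45 zmed 109.9 mean [446.5  45.6 108.7] (array([445. ,  45.6]), array([16.3, 18.4]), 47.8)
gate 0.018 148 zmed 23.5 mean [493.7 348.3  23.5] (array([495. , 348.7]), array([ 25.7, 118.2]), 85.0)
gate 0.05 59 zmed 57.5 mean [497.2 347.6  57.1] (array([494.4, 347.8]), array([11.8, 35.5]), 83.6)
top bench z 0.0013104595057757962
track 0.058 3593 zmed 63.0 mean [617.9 -48.2  62.9] (array([619.2, -32.6]), array([290.6, 120.7]), 89.8)
pin_stand 0.049 488 zmed 54.6 mean [427.8 189.9  54.6] (array([428. , 190.1]), array([56.9, 56.3]), 74.0)
pin_stand 0.072 51 zmed 80.4 mean [427.2 189.5  80.6] (array([427.5, 189.7]), array([16.5, 16.5]), 32.9)
scr_stand 0.049 184 zmed 53.1 mean [442.5  40.8  52.8] (array([442.8,  41.4]), array([56.3, 55.5]), 6.2)
scr_stand 0.1 57 zmed 114.8 mean [442.1  41.2 113.9] (array([442.6,  41.2]), array([18.3, 13.8]), 0.0)
gate 0.018 231 zmed 24.6 mean [483.7 347.1  24.5] (array([494.2, 346.3]), array([ 27.3, 113.9]), 82.6)
gate 0.05 72 zmed 57.8 mean [493.5 346.2  57.8] (array([494.3, 346.4]), array([13.2, 31.9]), 80.5)
0.0024502134817244634
```

```bash
cat > m2.py <<'E'
from m import *
def edges(q,axis,n=20):
    b=1-axis;v=q[:,b];e=np.linspace(np.percentile(v,8),np.percentile(v,92),n+1);L=[];H=[];C=[]
    for i in range(n):
        s=q[(v>=e[i])&(v<e[i+1]),axis]
        if len(s)>5: L.append(np.sort(s)[1]);H.append(np.sort(s)[-2]);C.append((e[i]+e[i+1])/2)
    r=[]
    for A in(L,H):
        A=np.array(A);m=np.abs(A-np.median(A))<.004;f=np.polyfit(np.array(C)[m],A[m],1);r.append((np.round(np.median(A[m])*1000,1),np.round(np.degrees(np.arctan(f[0])),2)))
    return r
for n in R:
    P=cloud(n,np.load(n+"0.npy"))
    a,b,c,d=R[n]["track"]
    Q=P[b:d,a:c].reshape(-1,3);Q=Q[~np.isnan(Q[:,0])]
    q=Q[(Q[:,2]>.056)&(Q[:,2]<.068)]
    print(n,"track x edges",edges(q,0),"y edges",edges(q,1))
    q=Q[(Q[:,2]>.0665)&(Q[:,2]<.078)]
    for s in(-1,1):
        w=q[(q[:,0]-.62)*s>0]; f=np.polyfit(w[:,1],w[:,0],1);print(" rail",len(w),w.mean(0)*1000,np.degrees(np.arctan(f[0])),np.ptp(w[:,1])*1000)
    a,b,c,d={"scene":(260,190,350,290),"top":(226,165,275,222)}[n]
    Q=P[b:d,a:c].reshape(-1,3);q=Q[(Q[:,2]>.04)&(Q[:,2]<.048)&(Q[:,1]>.095)]
    for s in(-1,1):
        w=q[(q[:,0]-.62)*s>0];print(" knuckle/rest" ,len(w),np.round(np.median(w,0)*1000,1),rect(w))
    Q=P.reshape(-1,3);Q=Q[(Q[:,2]>.024)&(Q[:,2]<.040)&(Q[:,0]<.6)&(Q[:,1]<0)&(Q[:,0]>.35)]
    w=np.zeros(len(Q),bool)
    for s in [i["extent"] for i in ()]:pass
    k=cv2.kmeans(Q[:,:2].astype(np.float32),3,None,(3,50,1e-5),5,2)[1].ravel()
    for i in range(3): print(" sink",(k==i).sum(),np.round(np.median(Q[k==i],0)*1000,1),rect(Q[k==i]))
E
python3 m2.py
```

```text
scene track x edges [(np.float64(559.5), np.float64(0.28)), (np.float64(679.0), np.float64(0.28))] y edges [(np.float64(-172.5), np.float64(-0.64)), (np.float64(84.5), np.float64(-0.64))]
 rail 219 [594.34850664 -48.79152155  69.38191482] -0.04026352307940958 257.2725159524456
 rail 238 [644.73611556 -54.00517501  69.58506578] 0.393872801718744 233.1923670428511
 knuckle/rest 122 [568.8 115.7  43.6] (array([500.5, 150.3]), array([ 52.6, 210.9]), 53.8)
 knuckle/rest 49 [665.6 106.1  43.5] (array([663.6, 107.7]), array([14.2, 25.3]), 0.9)
 sink 72 [ 432.2 -115.2   30.5] (array([ 431.1, -116.2]), array([22.4, 32.5]), 80.2)
 sink 75 [ 508.  -841.2   32. ] (array([ 501.4, -842.9]), array([61.2, 16.9]), 0.4)
 sink 148 [ 543.7 -318.6   29.9] (array([ 500.2, -301.8]), array([ 36.8, 163.5]), 62.0)
top track x edges [(np.float64(559.4), np.float64(0.23)), (np.float64(678.4), np.float64(0.16))] y edges [(np.float64(-175.3), np.float64(-0.23)), (np.float64(80.3), np.float64(-1.2))]
 rail 473 [590.21376632 -59.55099508  69.79343445] -0.6697554614689658 254.14735616811956
 rail 389 [647.57231703 -57.43119015  69.44848101] 0.6929479526760627 253.51393905320487
 knuckle/rest 67 [578.4 105.3  45.1] (array([577. , 105.3]), array([19.9, 25.3]), 90.0)
 knuckle/rest 30 [662.3 103.1  44.7] (array([662.9, 105.4]), array([10.8, 20.2]), 1.8)
 sink 223 [ 440.6 -116.8   33.5] (array([488. , -86.3]), array([173.5, 146.4]), 88.8)
 sink 122 [ 441.5 -272.2   34.1] (array([ 441.4, -273.1]), array([29.5, 22.8]), 17.8)
 sink 126 [ 555.6 -332.8   33.5] (array([ 555.4, -334.2]), array([29.6, 24.3]), 16.7)
```

```bash
python3 - <<'E'
import cv2,numpy as np
t=cv2.imread("pics/top0.png");s=cv2.imread("pics/scene0.png")
f=lambda a:cv2.resize(a,(390,390),interpolation=cv2.INTER_CUBIC)
cv2.imwrite("pics/z1.png",np.hstack([f(t[242:284,268:310]),f(s[156:202,262:308])]))
from m import *
for n,(a,b,c,d) in {"top":(270,246,305,280),"scene":(268,155,298,203)}.items():
    P=cloud(n,np.load(n+"0.npy"))[b:d,a:c].reshape(-1,3)
    for lo,hi in((.0555,.064),(.1,.13)):
        q=P[(P[:,2]>lo)&(P[:,2]<hi)];print(n,lo,len(q),np.round(q.mean(0)*1e3,1),rect(q),np.round(np.cov(q[:,:2].T*1e3),1).tolist())
E
```

```text
top 0.0555 224 [440.5  41.5  57.6] (array([442.9,  41. ]), array([55.5, 55.1]), 6.5) [[269.7, 14.4], [14.4, 278.6]]
top 0.1 57 [442.1  41.2 113.9] (array([442.6,  41.2]), array([18.3, 13.8]), 0.0) [[29.6, -0.8], [-0.8, 19.3]]
scene 0.0555 71 [445.8  47.   57.6] (array([444.,  45.]), array([55.6, 55.2]), 5.7) [[220.5, 10.1], [10.1, 182.4]]
scene 0.1 45 [446.5  45.6 108.7] (array([445. ,  45.6]), array([16.3, 18.4]), 47.8) [[25.3, 0.1], [0.1, 20.8]]
```

View pics/z1.png

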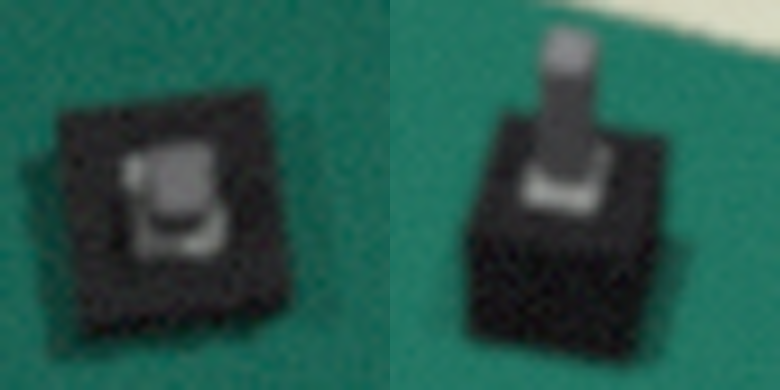

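```bash
cat > plan.py <<'E'
# python3 plan.py x y z yaw(tool y dir, deg)  -> rows values for calls, mm in
import sys,json,os; from h import *
from scipy.spatial.transform import Rotation as Ro
def Rt(yaw):
    a=np.radians(yaw);y=np.array([np.cos(a),np.sin(a),0]);z=np.array([0,0,-1.]);return np.stack([np.cross(y,z),y,z],1)
s=readout.read_state();p=np.array(s["position"]);R=np.array(s["tcp_rot"])
yaw=lambda R:np.degrees(np.arctan2(R[1,1],R[0,1]))
print("t",round(s["time_s"],1),"p",np.round(p*1e3,1),"yaw",round(yaw(R),2),"open",round(s["opening"]*87,1),"F",np.round(s["force"],1),"grip",round(s["grasp_force"],1),"j",np.round(s["joint_positions"],0))
a=list(map(float,sys.argv[1:]))
for i in range(0,len(a),4):
    t=np.array(a[i:i+3])/1e3;Rg=Rt(a[i+3])
    rv=Ro.from_matrix(Rg@R.T).as_rotvec();d=t-p
    k=max(1,int(np.ceil(np.abs(R.T@d).max()/.199)),int(np.ceil(np.linalg.norm(d)/.28)))
    for j in range(k):
        sh=R.T@(d/k)/.2;R2=Ro.from_rotvec(rv/k).as_matrix()@R;w=Ro.from_matrix(R.T@R2).as_rotvec()/np.pi
        n=max(np.linalg.norm(d/k)/.05,np.linalg.norm(rv/k)*57.3/8.59)
        print("  wp",i//4,np.round(sh,4).tolist(),np.round(w,4).tolist(),"rows>=%.1f"%n);R=R2
    p=t
E
python3 plan.py 443 43 270 6.5 443 43 145 6.5
```

```text
t 1.3 p [ 203.  -591.1  292.2] yaw -71.05 open 86.8 F [-0.4  0.7  0.1] grip 0.0 j [-81.  30.  82.   0.  68. -10.]
  wp 0 [0.7215, -0.8696, 0.0371] [-0.0, -0.0, -0.1436] rows>=4.5
  wp 0 [1.0285, -0.468, 0.0371] [-0.0, -0.0, -0.1436] rows>=4.5
  wp 0 [1.1296, 0.0272, 0.0371] [-0.0, -0.0, -0.1436] rows>=4.5
  wp 1 [0.0, -0.0, 0.625] [0.0, 0.0, -0.0] rows>=2.5
```

```bash
sed -i 's|np.linalg.norm(d)/.28|np.linalg.norm(d)/.199|' plan.py; python3 plan.py 443 43 270 6.5
```

```text
t 1.3 p [ 203.  -591.1  292.2] yaw -71.05 open 86.8 F [-0.4  0.7  0.1] grip 0.0 j [-81.  30.  82.   0.  68. -10.]
  wp 0 [0.5411, -0.6522, 0.0278] [-0.0, -0.0, -0.1077] rows>=3.4
  wp 0 [0.7269, -0.4356, 0.0278] [-0.0, -0.0, -0.1077] rows>=3.4
  wp 0 [0.8303, -0.1696, 0.0278] [-0.0, -0.0, -0.1077] rows>=3.4
  wp 0 [0.8395, 0.1157, 0.0278] [-0.0, -0.0, -0.1077] rows>=3.4
```

```bash
python3 -m pendant '[[0.541,-0.652,0.028,0,0,-0.108,-1],[0.541,-0.652,0.028,0,0,-0.108,-1],[0.541,-0.652,0.028,0,0,-0.108,-1],[0.541,-0.652,0.028,0,0,-0.108,-1],[0.541,-0.652,0.028,0,0,-0.108,-1]]'
python3 -m pendant '[[0.727,-0.436,0.028,0,0,-0.108,-1],[0.727,-0.436,0.028,0,0,-0.108,-1],[0.727,-0.436,0.028,0,0,-0.108,-1],[0.727,-0.436,0.028,0,0,-0.108,-1]]'
python3 -m pendant '[[0.83,-0.17,0.028,0,0,-0.108,-1],[0.83,-0.17,0.028,0,0,-0.108,-1],[0.83,-0.17,0.028,0,0,-0.108,-1],[0.83,-0.17,0.028,0,0,-0.108,-1]]'
python3 -m pendant '[[0.84,0.116,0.028,0,0,-0.108,-1],[0.84,0.116,0.028,0,0,-0.108,-1],[0.84,0.116,0.028,0,0,-0.108,-1],[0.84,0.116,0.028,0,0,-0.108,-1],[0.84,0.116,0.028,0,0,-0.108,-1],[0.84,0.116,0.028,0,0,-0.108,-1]]'
python3 plan.py 443 43 270 6.5 443 43 145 6.5
python3 - <<'E'
from h import *
for n in("scene","top"):
    p,d=capture(n);cv2.imwrite(f"pics/{n}1.png",p[...,::-1]);np.save(f"{n}1.npy",d)
    P=cloud(n,d).reshape(-1,3)
    q=P[(P[:,2]>.195)&(P[:,2]<.26)&(np.abs(P[:,0]-.443)<.1)&(np.abs(P[:,1]-.043)<.06)]
    for s in(-1,1):
        w=q[(q[:,0]-.443)*s>0];print(n,len(w),np.round(np.median(w,0)*1e3,1),np.round(np.percentile(w,[3,97],axis=0)*1e3,1).tolist()) if len(w) else 0
E
```

```text
time_s: 1.8
position: [0.2637, -0.4297, 0.2867]
tcp_rot: [[0.782, 0.623, -0.0], [0.623, -0.782, 0.002], [0.001, -0.002, -1.0]]
force: [-0.2, -0.6, 0.2]
opening: 1.002
grasp_force: 0.0
time_s: 2.2
position: [0.3232, -0.2719, 0.281]
tcp_rot: [[0.531, 0.847, -0.0], [0.847, -0.531, 0.001], [0.001, -0.001, -1.0]]
force: [-0.3, -1.3, 0.7]
opening: 0.997
grasp_force: 0.0
time_s: 2.6
position: [0.3839, -0.1137, 0.2757]
tcp_rot: [[0.218, 0.976, 0.001], [0.976, -0.218, -0.0], [-0.0, 0.001, -1.0]]
force: [0.3, -0.1, 0.4]
opening: 1.0
grasp_force: 0.0
time_s: 3.2
position: [0.4433, 0.0426, 0.2699]
tcp_rot: [[-0.117, 0.993, 0.001], [0.993, 0.117, -0.001], [-0.001, 0.001, -1.0]]
force: [0.0, 0.3, 0.2]
opening: 0.999
grasp_force: 0.0
t 3.2 p [443.3  42.6 269.9] yaw 6.74 open 86.9 F [0.  0.3 0.2] grip 0.0 j [ -9.  18. 108.  -0.  53. -16.]
  wp 0 [0.002, -0.0011, -0.0004] [0.0003, 0.0004, 0.0014] rows>=0.0
  wp 1 [0.0, -0.0, 0.625] [0.0, -0.0, 0.0] rows>=2.5
scene 40 [400.6  35.8 233.5] [[395.3, 30.5, 222.3], [405.9, 49.8, 248.1]]
scene 125 [497.8  50.3 218.9] [[494.8, 38.9, 200.3], [502.5, 61.3, 240.6]]
```

```bash
python3 -m pendant '[[0.007,0,0.5,0,0,0,-1],[0.007,0,0.5,0,0,0,-1],[0.007,0,0.625,0,0,0,-1],[0.007,0,0.625,0,0,0,-1],[0.007,0,0.625,0,0,0,0.8],[0.007,0,0.625,0,0,0,0.8],[0.007,0,0.625,0,0,0,0.8],[0.007,0,0.625,0,0,0,0.8]]'
python3 -m pendant '[[0,0,0,0,0,0,0.8],[0,0,0,0,0,0,0.8],[0,0,0,0,0,0,0.8],[0,0,0,0,0,0,0.8]]'; python3 plan.py
```

```text
time_s: 4.1
position: [0.4426, 0.0446, 0.1462]
tcp_rot: [[-0.117, 0.993, 0.003], [0.993, 0.117, -0.0], [-0.001, 0.003, -1.0]]
force: [0.5, 0.2, -0.7]
opening: 0.722
grasp_force: 0.0
time_s: 4.5
position: [0.4419, 0.0449, 0.1449]
tcp_rot: [[-0.117, 0.993, 0.0], [0.993, 0.117, -0.0], [-0.0, 0.0, -1.0]]
force: [-0.7, -0.1, -0.0]
opening: 0.352
grasp_force: 0.0
t 4.5 p [441.9  44.9 144.9] yaw 6.73 open 30.6 F [-0.7 -0.1 -0. ] grip 0.0 j [ -9.  32. 115.   0.  33. -15.]
```

```bash
python3 -m pendant '[[0,0,0,0,0,0,0.8],[0,0,0,0,0,0,0.8],[0,0,0,0,0,0,0.8],[0,0,0,0,0,0,0.8]]'; python3 plan.py
```

```text
time_s: 4.9
position: [0.4419, 0.0448, 0.1448]
tcp_rot: [[-0.117, 0.993, -0.0], [0.993, 0.117, 0.0], [0.0, -0.0, -1.0]]
force: [-0.3, 0.6, -0.1]
opening: 0.205
grasp_force: 30.0
t 4.9 p [441.9  44.8 144.8] yaw 6.71 open 17.8 F [-0.3  0.6 -0.1] grip 30.0 j [ -9.  32. 115.   0.  33. -15.]
```

```bash
python3 -m pendant '[[0,0,-0.2,0,0,0,0.8],[0,0,-0.4,0,0,0,0.8],[0,0,-0.5,0,0,0,0.8],[0,0,-0.5,0,0,0,0.8],[0,0,-0.5,0,0,0,0.8]]' | head -2
python3 - <<'E'
from h import *
for n in("scene","top"):
    P=cloud(n,np.load(n+"0.npy")); Q=P.reshape(-1,3)
    im=cv2.imread(f"pics/{n}0.png")
    m=(np.abs(P[...,0]-.619)<.018)&(P[...,1]>-.12)&(P[...,1]<.09)
    q=P[m&(P[...,2]<.057)]
    print(n,len(q),np.round(q.mean(0)*1e3,1),"y",np.round(np.percentile(q[:,1],[1,99])*1e3,1))
    for a in np.arange(-.1,.09,.03):
        w=q[(q[:,1]>a)&(q[:,1]<a+.03)]
        print("  ",round(a*1e3),len(w),np.round(np.percentile(w[:,0],[5,50,95])*1e3,1) if len(w) else 0)
    # brown/orange scraps
    b=im.astype(int); c=(b[...,2]-b[...,0]>25)&m
    k,l,st,ce=cv2.connectedComponentsWithStats(c.astype(np.uint8))
    for i in range(1,k):
        if st[i,4]>8: print("  scrap",st[i,:5],np.round(np.nanmean(P[l==i],0)*1e3,1),np.round([np.nanmin(P[l==i][:,1])*1e3,np.nanmax(P[l==i][:,1])*1e3],1))
E
```

```text
time_s: 5.4
position: [0.4415, 0.0448, 0.2448]
scene 362 [611.6   8.1  42.1] y [-107.5   89.4]
   -100 41 [604.8 608.7 611.5]
   -70 43 [605.4 610.5 615.9]
   -40 42 [604.4 610.1 617.3]
   -10 47 [605.1 609.2 615.2]
   20 42 [606.6 611.5 616.6]
   50 46 [604.3 608.7 612.4]
   80 83 [604.5 617.  633.2]
  scrap [217 213   9   3  15] [614.1 -62.8  49.5] [-75.  -51.6]
  scrap [235 218   8   3  13] [614.6 -14.5  49.9] [-23.4  -4.7]
  scrap [253 223   8   3  13] [614.1  32.7  49.6] [24.6 43.5]
top 426 [623.3  -4.5  42.3] y [-108.9   88.7]
   -100 59 [618.1 623.9 630.5]
   -70 60 [617.3 623.  629. ]
   -40 60 [617.1 622.8 629.3]
   -10 60 [618.8 624.5 630. ]
   20 59 [617.4 622.9 629.5]
   50 63 [618.8 624.5 630.6]
   80 44 [603.4 620.2 633.4]
```

```bash
python3 plan.py 618.5 -90 200 -0.25 618.5 -90 153.5 -0.25
```

```text
t 5.4 p [441.5  44.8 244.8] yaw 6.72 open 17.7 F [-0.3 -0.4 -0.8] grip 30.0 j [ -9.  21. 110.  -0.  49. -15.]
  wp 0 [-0.3865, 0.4, 0.112] [0.0, 0.0, 0.0193] rows>=2.3
  wp 0 [-0.3615, 0.4227, 0.1119] [0.0, 0.0, 0.0193] rows>=2.3
  wp 1 [0.0, -0.0, 0.2325] [0.0, -0.0, -0.0] rows>=0.9
```

```bash
python3 -m pendant '[[-0.19,0.2,0,0,0,0.01,0.8],[-0.387,0.4,0,0,0,0.019,0.8],[-0.387,0.4,0.05,0,0,0.019,0.8],[-0.387,0.4,0.112,0,0,0.019,0.8]]' | head -2
python3 -m pendant '[[-0.18,0.21,0.05,0,0,0.01,0.8],[-0.362,0.423,0.112,0,0,0.019,0.8],[-0.362,0.423,0.112,0,0,0.019,0.8],[-0.362,0.423,0.112,0,0,0.019,0.8],[-0.362,0.423,0.112,0,0,0.019,0.8],[-0.362,0.423,0.112,0,0,0.019,0.8]]' | head -2
python3 plan.py 618.5 -90 200 -0.25 
python3 - <<'E'
from h import *
p,d=capture("scene");cv2.imwrite("pics/s2.png",cv2.resize(p[120:270,120:340,::-1],(792,540),interpolation=cv2.INTER_CUBIC));np.save("scene2.npy",d)
P=cloud("scene",d)
q=P.reshape(-1,3);q=q[(np.abs(q[:,0]-.6185)<.03)&(np.abs(q[:,1]+.09)<.03)]
for lo,hi in((.088,.106),(.108,.117),(.12,.13)):
    w=q[(q[:,2]>lo)&(q[:,2]<hi)]
    if len(w):print(lo,len(w),np.round(np.percentile(w,[5,50,95],axis=0)*1e3,1).tolist())
print(proj("scene",(.6185,-.09,.091)),proj("scene",(.619,-.09,.062)))
E
```

```text
time_s: 5.8
position: [0.5315, -0.0241, 0.2205]
time_s: 6.4
position: [0.6167, -0.0883, 0.1995]
t 6.4 p [616.7 -88.3 199.5] yaw -0.05 open 18.1 F [-0.5 -0.4 -0.3] grip 30.0 j [-18.  37.  87.   0.  57. -18.]
  wp 0 [-0.0086, 0.0091, -0.0027] [-0.0012, -0.0005, 0.0011] rows>=0.1
0.088 5 [[620.3, -90.5, 90.7], [622.0, -88.0, 97.1], [623.3, -87.0, 99.0]]
0.108 41 [[606.9, -94.4, 109.5], [623.2, -82.0, 112.9], [629.8, -78.3, 115.8]]
0.12 10 [[606.2, -85.4, 121.2], [617.3, -80.7, 127.4], [632.0, -77.4, 129.7]]
(np.float64(208.39799969250282), np.float64(201.95377939730798)) (np.float64(209.66063616621526), np.float64(209.5564639245732))
```

View pics/s2.png

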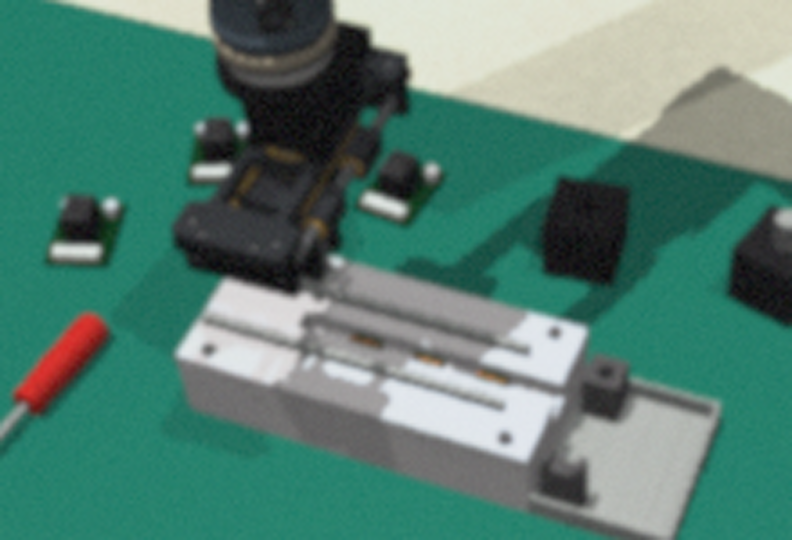

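```bash
python3 -m pendant '[[-0.0085,0.009,0,0,0,0.001,0.8],[-0.0085,0.009,0,0,0,0.001,0.8],[-0.0085,0.009,0.1,0,0,0.001,0.8],[-0.0085,0.009,0.13,0,0,0.001,0.8],[-0.0085,0.009,0.17,0,0,0.001,0.8],[-0.0085,0.009,0.17,0,0,0.001,0.8],[-0.0085,0.009,0.17,0,0,0.001,0.8]]' ; python3 plan.py 618.5 -90 153.5 -0.25 618.5 0 153.5 -0.25
```

```text
time_s: 7.15
position: [0.6206, -0.0918, 0.166]
tcp_rot: [[0.005, 1.0, -0.001], [1.0, -0.005, 0.0], [0.0, -0.001, -1.0]]
force: [-1.1, 0.3, -1.6]
opening: 0.206
grasp_force: 30.0
t 7.2 p [620.6 -91.8 166. ] yaw -0.3 open 17.9 F [-1.1  0.3 -1.6] grip 30.0 j [-19.  39.  88.  -0.  53. -18.]
  wp 0 [0.0089, -0.0103, 0.0625] [-0.0003, -0.0001, -0.0003] rows>=0.3
  wp 1 [0.45, -0.002, 0.0] [-0.0, 0.0, 0.0] rows>=1.8
```

```bash
python3 -m pendant '[[0.008,-0.009,0,0,0,0,0.8],[0.008,-0.009,0,0,0,0,0.8],[0.008,-0.009,0.02,0,0,0,0.8],[0.008,-0.009,0.04,0,0,0,0.8],[0.008,-0.009,0.06,0,0,0,0.8],[0.008,-0.009,0.06,0,0,0,0.8],[0.008,-0.009,0.06,0,0,0,0.8],[0.008,-0.009,0.06,0,0,0,0.8]]' ; python3 plan.py 618.5 -90 153.5 -0.25 619.5 100 153.5 -0.25
```

```text
time_s: 7.95
position: [0.6191, -0.0903, 0.1541]
tcp_rot: [[0.005, 1.0, 0.0], [1.0, -0.005, -0.0], [-0.0, 0.0, -1.0]]
force: [-0.7, -0.3, -1.7]
opening: 0.201
grasp_force: 30.0
t 8.0 p [619.1 -90.3 154.1] yaw -0.31 open 17.4 F [-0.7 -0.3 -1.7] grip 30.0 j [-19.  40.  88.   0.  52. -18.]
  wp 0 [0.0013, -0.0029, 0.0029] [0.0, 0.0, -0.0003] rows>=0.0
  wp 1 [0.95, 0.0009, -0.0] [0.0, -0.0, 0.0] rows>=3.8
```

```bash
python3 -m pendant '[[0.07,0,0.002,0,0,0,0.8],[0.14,0,0.002,0,0,0,0.8],[0.21,0,0.002,0,0,0,0.8],[0.28,0,0.002,0,0,0,0.8],[0.35,0,0.002,0,0,0,0.8],[0.42,0,0.002,0,0,0,0.8],[0.48,0,0.002,0,0,0,0.8],[0.48,0,0.002,0,0,0,0.8]]'
python3 -m pendant '[[0.06,0,0,0,0,0,0.8],[0.12,0,0,0,0,0,0.8],[0.18,0,0,0,0,0,0.8],[0.24,0,0,0,0,0,0.8],[0.30,0,0,0,0,0,0.8],[0.36,0,0,0,0,0,0.8],[0.36,0,0,0,0,0,0.8]]'; python3 plan.py 619.5 100 153.5 -0.25
python3 - <<'E'
from h import *
p,d=capture("scene");cv2.imwrite("pics/s3.png",cv2.resize(p[140:290,140:360,::-1],(792,540),interpolation=cv2.INTER_CUBIC))
E
```

```text
time_s: 8.75
position: [0.6193, 0.0079, 0.1536]
tcp_rot: [[0.003, 1.0, -0.0], [1.0, -0.003, 0.001], [0.001, -0.0, -1.0]]
force: [-0.0, -0.1, -0.7]
opening: 0.203
grasp_force: 30.0
time_s: 9.45
position: [0.6197, 0.0798, 0.1536]
tcp_rot: [[0.003, 1.0, -0.0], [1.0, -0.003, 0.0], [0.0, -0.0, -1.0]]
force: [0.2, 0.4, -1.0]
opening: 0.205
grasp_force: 30.0
t 9.4 p [619.7  79.8 153.6] yaw -0.19 open 17.8 F [ 0.2  0.4 -1. ] grip 30.0 j [-3. 40. 88.  0. 51. -3.]
  wp 0 [0.1012, -0.0011, 0.0006] [-0.0001, -0.0002, 0.0003] rows>=0.4
```

View pics/s3.png

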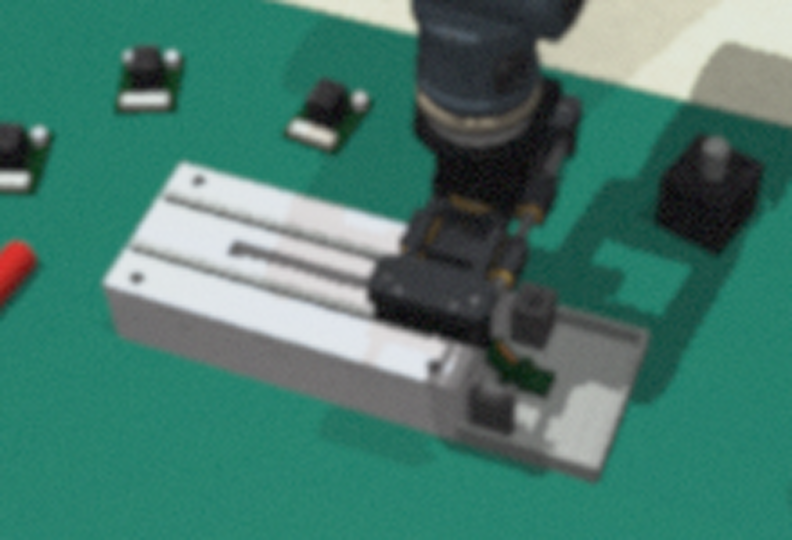

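```bash
python3 -m pendant '[[0.04,0,0,0,0,0,0.8],[0.08,0,0,0,0,0,0.8],[0.115,0,0,0,0,0,0.8],[0.115,0,0,0,0,0,0.8],[0.115,0,0,0,0,0,0.8],[0.115,0,-0.2,0,0,0,0.8],[0.115,0,-0.4,0,0,0,0.8],[0.115,0,-0.4,0,0,0,0.8]]'
python3 -m pendant '[[0,0,0,0,0,0,0.8],[0,0,0,0,0,0,0.8],[0,0,0,0,0,0,0.8]]' >/dev/null;python3 plan.py 441.9 44.8 240 6.72 441.9 44.8 145 6.72
```

```text
time_s: 10.3
position: [0.6236, 0.1005, 0.2396]
tcp_rot: [[0.006, 1.0, 0.013], [1.0, -0.006, -0.0], [-0.0, 0.013, -1.0]]
force: [0.3, 0.4, -0.1]
opening: 0.207
grasp_force: 30.0
t 10.6 p [619.  100.6 231.9] yaw -0.32 open 17.9 F [-0.  -0.3 -1.1] grip 30.0 j [-1. 34. 85. -0. 61. -1.]
  wp 0 [-0.284, -0.8841, -0.0371] [-0.0011, -0.0001, -0.0391] rows>=3.7
  wp 1 [0.0, -0.0, 0.475] [0.0, 0.0, 0.0] rows>=1.9
```

```bash
python3 -m pendant '[[-0.07,-0.22,-0.037,0,0,-0.01,0.8],[-0.14,-0.44,-0.037,0,0,-0.02,0.8],[-0.21,-0.66,-0.037,0,0,-0.03,0.8],[-0.26,-0.82,-0.037,0,0,-0.039,0.8],[-0.284,-0.884,-0.037,0,0,-0.039,0.8],[-0.284,-0.884,-0.037,0,0,-0.039,0.8],[-0.284,-0.884,-0.037,0,0,-0.039,0.8],[-0.284,-0.884,-0.037,0,0,-0.039,0.8]]' >/dev/null
python3 -m pendant '[[0,0,0,0,0,0,0.8],[0,0,0,0,0,0,0.8]]' >/dev/null;python3 plan.py 441.9 44.8 240 6.72 441.9 44.8 145 6.72
python3 - <<'E'
from h import *
p,d=capture("scene");P=cloud("scene",d)
q=P.reshape(-1,3);q=q[(np.abs(q[:,0]-.4419)<.05)&(np.abs(q[:,1]-.0448)<.04)]
for lo,hi in((.125,.146),(.148,.156),(.05,.056)):
    w=q[(q[:,2]>lo)&(q[:,2]<hi)]
    if len(w):print(lo,len(w),np.round(np.percentile(w,[5,50,95],axis=0)*1e3,1).tolist())
a=cv2.resize(p[145:290,250:360,::-1],(396,522),interpolation=cv2.INTER_CUBIC)
p,d=capture("top");b=cv2.resize(p[160:230,225:385,::-1],(396,173),interpolation=cv2.INTER_CUBIC)
c=np.zeros((522,792,3),np.uint8);c[:,:396]=a;c[:173,396:]=b;cv2.imwrite("pics/s4.png",c)
E
```

```text
t 11.6 p [443.7  45.1 240.9] yaw 6.74 open 17.9 F [ 0. -0. -1.] grip 30.0 j [ -9.  21. 110.   0.  48. -15.]
  wp 0 [-0.0003, -0.0089, 0.0045] [0.0001, 0.0, 0.0001] rows>=0.0
  wp 1 [0.0, 0.0, 0.475] [-0.0, 0.0, 0.0] rows>=1.9
0.125 8 [[447.1, 43.6, 130.5], [450.5, 45.7, 134.7], [453.8, 47.1, 143.6]]
0.148 32 [[446.7, 35.1, 150.5], [455.2, 46.5, 152.8], [459.7, 56.1, 155.5]]
0.05 285 [[416.1, 18.1, 51.2], [441.8, 44.1, 53.5], [469.6, 69.3, 55.6]]
```

View pics/s4.png

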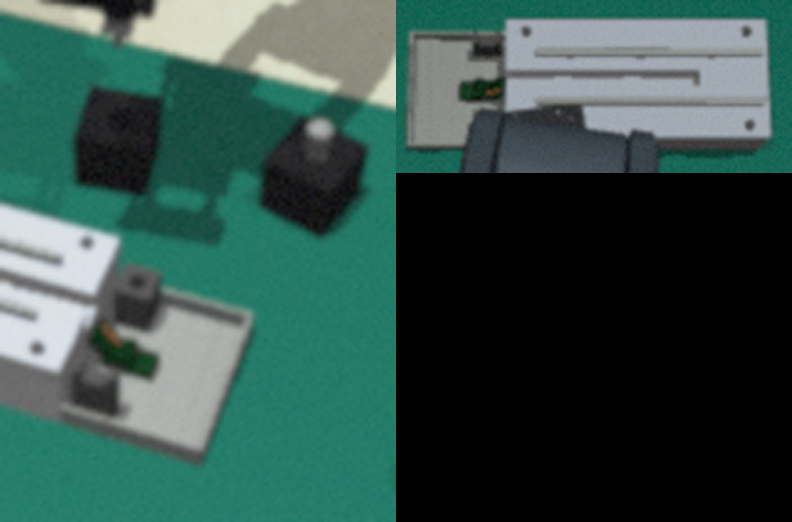

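```bash
python3 -m pendant '[[0,-0.008,0.1,0,0,0,0.8],[0,-0.008,0.2,0,0,0,0.8],[0,-0.008,0.28,0,0,0,0.8],[0,-0.008,0.34,0,0,0,0.8],[0,-0.008,0.39,0,0,0,0.8],[0,-0.008,0.44,0,0,0,0.8],[0,-0.008,0.475,0,0,0,0.8],[0,-0.008,0.475,0,0,0,0.8]]' 
python3 -m pendant '[[0,0,0,0,0,0,0.8],[0,0,0,0,0,0,0.8]]' >/dev/null;python3 plan.py 441.9 44.8 145 6.72
```

```text
time_s: 12.5
position: [0.4413, 0.0447, 0.1455]
tcp_rot: [[-0.117, 0.993, -0.001], [0.993, 0.117, 0.0], [0.0, -0.001, -1.0]]
force: [-0.1, -0.1, -0.7]
opening: 0.209
grasp_force: 30.0
t 12.7 p [441.5  44.7 146.4] yaw 6.72 open 17.5 F [ 0.1  0.3 -1.3] grip 30.0 j [ -9.  32. 115.   0.  33. -15.]
  wp 0 [0.0002, 0.0019, 0.0068] [0.0002, 0.0001, -0.0] rows>=0.0
```

```bash
python3 -m pendant '[[0,0.002,0.007,0,0,0,0.8],[0,0.002,0.007,0,0,0,0.8],[0,0.002,0.007,0,0,0,0.2],[0,0.002,0.007,0,0,0,0],[0,0.002,0.007,0,0,0,0],[0,0.002,0.007,0,0,0,0],[0,0.002,-0.2,0,0,0,-0.3],[0,0.002,-0.4,0,0,0,-0.3]]' |head -2
python3 -m pendant '[[-0.3,0,-0.15,0,0,0,-0.3],[-0.5,0,-0.15,0,0,0,-0.3],[-0.5,0,-0.15,0,0,0,-0.3],[-0.5,0,-0.15,0,0,0,-0.3],[-0.5,0,-0.15,0,0,0,-0.3]]' >/dev/null;python3 plan.py
python3 - <<'E'
from h import *
from m import rect
for n in("scene","top"):
    p,d=capture(n);cv2.imwrite(f"pics/{n}5.png",p[...,::-1]);np.save(f"{n}5.npy",d);P=cloud(n,d).reshape(-1,3)
    q=P[(np.abs(P[:,0]-.442)<.02)&(np.abs(P[:,1]-.044)<.025)&(P[:,2]>.1)&(P[:,2]<.13)];print(n,"handle",len(q),np.round(np.median(q,0)*1e3,1))
    q=P[(np.abs(P[:,0]-.619)<.025)&(P[:,1]>.092)&(P[:,1]<.18)];print("scrap z max",np.round(np.sort(q[:,2])[-8:]*1e3,1))
    q=P[(np.abs(P[:,0]-.428)<.02)&(np.abs(P[:,1]-.191)<.02)&(P[:,2]>.074)&(P[:,2]<.09)];print("pin",len(q),np.round(np.median(q,0)*1e3,1),rect(q))
    q=P[(np.abs(P[:,0]-.494)<.04)&(np.abs(P[:,1]-.347)<.03)&(P[:,2]>.053)&(P[:,2]<.065)];print("tab",len(q),np.round(np.median(q,0)*1e3,1),rect(q))
E
```

```text
time_s: 13.5
position: [0.4409, 0.0448, 0.2257]
t 14.0 p [452.4 -53.7 255.5] yaw 6.69 open 56.2 F [-0.3 -0.1 -0.7] grip 0.0 j [-21.  21. 108.   0.  52. -28.]
scene handle 44 [446.8  44.7 110.2]
scrap z max [30.9 31.1 31.9 32.6 33.  33.8 33.8 34.6]
pin 35 [430.  194.4  77.5] (array([430.5, 194.5]), array([16.7, 15.3]), 30.5)
tab 57 [498.1 347.5  57.3] (array([495.8, 347.7]), array([11.8, 36.6]), 83.3)
top handle 57 [442.1  41.2 114.8]
scrap z max [28.5 28.5 28.6 29.1 29.4 29.5 31.3 31.5]
pin 51 [427.7 189.8  80.6] (array([426.9, 189. ]), array([16.4, 16.3]), 0.8)
tab 70 [493.3 346.5  57.9] (array([494.1, 346.6]), array([12.2, 31.4]), 81.9)
```

```bash
python3 - <<'E'
from h import *
for n in("scene","top"):
    P=cloud(n,np.load(n+"5.npy")).reshape(-1,3)
    q=P[(P[:,0]>.42)&(P[:,0]<.57)&(np.abs(P[:,1]-.347)<.035)&(P[:,2]>.015)&(P[:,2]<.03)]
    for lo,hi in((.43,.468),(.468,.478),(.512,.55)):
        w=q[(q[:,0]>lo)&(q[:,0]<hi)];print(n,lo,len(w),np.round(np.percentile(w,[5,50,95],axis=0)*1e3,1).tolist(), np.round(w.mean(0)*1e3,1))
    w=P[(P[:,0]>.42)&(P[:,0]<.57)&(np.abs(P[:,1]-.347)<.035)&(P[:,2]>.015)&(P[:,0]>.467)]
    f=np.polyfit(w[:,0],w[:,1],1);print("bar yaw",np.degrees(np.arctan(f[0])),len(w),np.round([q[:,0].min()*1e3,q[:,0].max()*1e3]))
E
python3 plan.py 494.3 348 220 82.4 494.3 348 96 82.4
```

```text
scene 0.43 70 [[438.5, 340.4, 18.7], [449.4, 356.5, 23.4], [465.6, 364.4, 27.1]] [451.  353.4  23.2]
scene 0.468 1 [[471.7, 356.2, 21.1], [471.7, 356.2, 21.1], [471.7, 356.2, 21.1]] [471.7 356.2  21.1]
scene 0.512 63 [[515.2, 337.8, 21.2], [532.2, 343.5, 23.5], [548.8, 349.4, 26.6]] [532.4 343.6  23.7]
bar yaw -6.80785452201685 178 [436. 552.]
top 0.43 120 [[438.8, 338.4, 19.5], [452.3, 349.8, 24.8], [465.5, 363.3, 28.6]] [451.9 350.6  24.5]
top 0.468 24 [[468.1, 343.4, 17.5], [473.3, 347.8, 25.8], [477.8, 353.9, 28.7]] [473.3 348.   24.7]
top 0.512 81 [[515.3, 336.1, 18.5], [530.6, 341.5, 24.6], [547.8, 348.3, 27.9]] [531.1 341.8  24.3]
bar yaw -4.986579508718917 232 [437. 551.]
t 14.1 p [452.5 -53.1 255.3] yaw 6.79 open 56.2 F [-0.3  0.3 -0.2] grip 0.0 j [-21.  21. 108.   0.  52. -28.]
  wp 0 [0.6555, 0.1484, 0.0596] [-0.0001, -0.0003, -0.14] rows>=2.9
  wp 0 [0.53, 0.4134, 0.0591] [-0.0001, -0.0003, -0.14] rows>=2.9
  wp 0 [0.3035, 0.5997, 0.0589] [-0.0001, -0.0003, -0.14] rows>=2.9
  wp 1 [0.0, -0.0, 0.62] [-0.0, 0.0, 0.0] rows>=2.5
```

```bash
python3 -m pendant '[[0.25,0.05,0.02,0,0,-0.045,-0.3],[0.5,0.11,0.04,0,0,-0.09,-0.3],[0.656,0.148,0.06,0,0,-0.14,-0.3],[0.656,0.148,0.06,0,0,-0.14,-0.3],[0.656,0.148,0.06,0,0,-0.14,-0.3]]' >/dev/null
python3 -m pendant '[[0.25,0.2,0.03,0,0,-0.045,-0.3],[0.42,0.33,0.05,0,0,-0.09,-0.3],[0.53,0.413,0.06,0,0,-0.14,-0.3],[0.53,0.413,0.06,0,0,-0.14,-0.3],[0.53,0.413,0.06,0,0,-0.14,-0.3]]' >/dev/null
python3 -m pendant '[[0.12,0.24,0.03,0,0,-0.045,-0.3],[0.24,0.48,0.05,0,0,-0.09,-0.3],[0.304,0.6,0.06,0,0,-0.146,-0.3],[0.304,0.6,0.06,0,0,-0.146,-0.3],[0.304,0.6,0.06,0,0,-0.146,-0.3],[0.304,0.6,0.06,0,0,-0.146,-0.3]]' >/dev/null
python3 -m pendant '[[0,0,0,0,0,0,-0.3],[0,0,0,0,0,0,-0.3],[0,0,0,0,0,0,-0.3]]' >/dev/null
python3 plan.py 494.3 347.5 96 83.5
```

```text
t 16.0 p [495.8 345.8 220.3] yaw 83.3 open 56.2 F [-0.1  0.1 -0. ] grip 0.0 j [ 24.  34.  89.  -0.  57. -59.]
  wp 0 [0.0086, 0.0075, 0.6213] [-0.0, 0.0, -0.0011] rows>=2.5
```

```bash
python3 -m pendant '[[0.0086,0.0075,0.2,0,0,-0.001,-0.3],[0.0086,0.0075,0.42,0,0,-0.001,-0.3],[0.0086,0.0075,0.55,0,0,-0.001,-0.3],[0.0086,0.0075,0.62,0,0,-0.001,-0.3],[0.0086,0.0075,0.62,0,0,-0.001,-0.3],[0.0086,0.0075,0.62,0,0,-0.001,0.9],[0.0086,0.0075,0.62,0,0,-0.001,0.9],[0.0086,0.0075,0.62,0,0,-0.001,0.9]]' >/dev/null
python3 -m pendant '[[0,0,0,0,0,0,0.9],[0,0,0,0,0,0,0.9],[0,0,0,0,0,0,0.9],[0,0,0,0,0,0,0.9],[0,0,0,0,0,0,0.9]]' >/dev/null
python3 plan.py
```

```text
t 17.3 p [494.2 348.4  96.2] yaw 83.57 open 11.5 F [0.4 0.6 1.9] grip 30.0 j [ 25.  44.  93.   0.  43. -59.]
```

```bash
python3 -m pendant '[[0,0,-0.1,0,0,0,0.9],[0,0,-0.25,0,0,0,0.9],[0,0,-0.4,0,0,0,0.9],[0,0,-0.5,0,0,0,0.9],[0,0,-0.5,0,0,0,0.9],[0,0,-0.5,0,0,0,0.9]]' |grep -E "force|pos"
python3 plan.py 621.4 105.8 190 89.75
```

```text
position: [0.4937, 0.3481, 0.1955]
force: [-0.9, -1.0, -2.7]
grasp_force: 30.0
t 17.9 p [493.7 348.1 195.5] yaw 83.57 open 11.8 F [-0.9 -1.  -2.7] grip 30.0 j [ 25.  36.  90.  -0.  54. -59.]
  wp 0 [-0.3851, -0.5662, 0.0137] [-0.0001, -0.0001, -0.0172] rows>=2.7
  wp 0 [-0.354, -0.5862, 0.0137] [-0.0001, -0.0001, -0.0172] rows>=2.7
```

```bash
python3 -m pendant '[[-0.1,-0.14,0,0,0,0,0.9],[-0.2,-0.28,0,0,0,-0.01,0.9],[-0.3,-0.44,0,0,0,-0.017,0.9],[-0.385,-0.566,0.01,0,0,-0.017,0.9],[-0.385,-0.566,0.014,0,0,-0.017,0.9],[-0.385,-0.566,0.014,0,0,-0.017,0.9]]' >/dev/null
python3 -m pendant '[[-0.09,-0.15,0,0,0,0,0.9],[-0.18,-0.29,0,0,0,-0.01,0.9],[-0.26,-0.44,0,0,0,-0.017,0.9],[-0.32,-0.53,0.01,0,0,-0.017,0.9],[-0.354,-0.586,0.014,0,0,-0.017,0.9],[-0.354,-0.586,0.014,0,0,-0.017,0.9],[-0.354,-0.586,0.014,0,0,-0.017,0.9],[-0.354,-0.586,0.014,0,0,-0.017,0.9]]' >/dev/null
python3 -m pendant '[[0,0,0,0,0,0,0.9],[0,0,0,0,0,0,0.9],[0,0,0,0,0,0,0.9]]' >/dev/null
python3 plan.py 621.4 105.8 190 89.75
python3 - <<'E'
from h import *
for n in("scene","top"):
    p,d=capture(n);cv2.imwrite(f"pics/{n}6.png",p[...,::-1]);np.save(f"{n}6.npy",d)
s=cv2.imread("pics/scene6.png");t=cv2.imread("pics/top6.png")
f=lambda a:cv2.resize(a,(396,396),interpolation=cv2.INTER_CUBIC)
cv2.imwrite("pics/z6.png",np.hstack([f(s[180:260,270:350]),f(t[150:230,215:295])]))
E
```

```text
t 19.6 p [621.6 106.6 190.6] yaw 89.73 open 11.7 F [-0.5  0.2 -1.3] grip 30.0 j [ -0.  38.  86.   0.  56. -90.]
  wp 0 [0.001, -0.004, 0.003] [0.0, 0.0, -0.0001] rows>=0.0
```

View pics/z6.png

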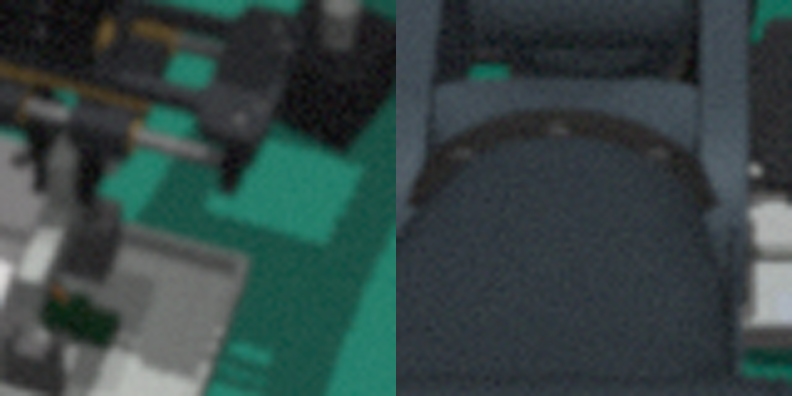

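```bash
python3 - <<'E'
from h import *
P=cloud("scene",np.load("scene6.npy")).reshape(-1,3);P0=cloud("scene",np.load("scene5.npy")).reshape(-1,3)
def s(t,P,x,y,z):
    w=P[(P[:,0]>x[0])&(P[:,0]<x[1])&(P[:,1]>y[0])&(P[:,1]<y[1])&(P[:,2]>z[0])&(P[:,2]<z[1])]*1e3
    print(t,len(w),np.round(np.percentile(w,[2,50,98],axis=0),1).tolist() if len(w) else "")
s("bar end face",P,(.668,.69),(.09,.125),(.097,.113))
s("bar top",P,(.64,.69),(.09,.125),(.114,.124))
s("bar side +y",P,(.64,.67),(.10,.13),(.098,.112))
s("gate knuckle top",P,(.55,.60),(.085,.13),(.114,.124))
s("gate knuckle side+y",P,(.57,.585),(.1,.13),(.098,.112))
s("fixed knuckle top",P0,(.55,.60),(.085,.13),(.0405,.048))
s("fixed knuckle side+y",P0,(.57,.585),(.1,.13),(.015,.038))
s("fixed knuckle side+x",P0,(.58,.6),(.097,.116),(.02,.038))
s("rest top",P0,(.64,.69),(.085,.13),(.05,.058))
s("rest side+y",P0,(.65,.675),(.1,.135),(.015,.040))
s("rest cheeks all",P0,(.64,.69),(.091,.135),(.045,.058))
E
```

```text
bar end face 23 [[671.5, 103.1, 98.2], [677.1, 110.2, 104.6], [679.1, 113.8, 111.1]]
bar top 80 [[641.0, 102.0, 114.6], [660.0, 108.5, 118.1], [678.8, 113.9, 121.2]]
bar side +y 15 [[642.8, 112.9, 98.8], [651.2, 113.6, 103.8], [665.9, 114.0, 111.7]]
gate knuckle top 0 
gate knuckle side+y 0 
fixed knuckle top 92 [[561.9, 85.5, 41.1], [577.7, 104.0, 43.8], [592.4, 118.4, 47.2]]
fixed knuckle side+y 13 [[570.4, 101.7, 19.3], [577.7, 118.4, 30.3], [584.6, 118.9, 36.5]]
fixed knuckle side+x 31 [[587.6, 98.3, 20.5], [590.3, 106.8, 27.4], [592.2, 114.9, 36.6]]
rest top 24 [[651.6, 85.0, 50.1], [663.8, 95.5, 52.5], [673.4, 118.5, 55.5]]
rest side+y 57 [[658.7, 100.4, 15.8], [668.8, 112.9, 27.2], [671.2, 120.2, 39.2]]
rest cheeks all 42 [[658.5, 92.2, 45.1], [665.0, 106.5, 49.8], [670.6, 119.9, 54.8]]
```

```bash
python3 -m pendant '[[0.003,-0.0085,0,0,0,0,0.9],[0.003,-0.0085,0.08,0,0,0,0.9],[0.003,-0.0085,0.15,0,0,0,0.9],[0.003,-0.0085,0.2,0,0,0,0.9],[0.003,-0.0085,0.23,0,0,0,0.9],[0.003,-0.0085,0.23,0,0,0,0.9],[0.003,-0.0085,0.23,0,0,0,0.9]]' |grep -E "pos|force"
python3 -m pendant '[[0,0,0,0,0,0,0.9]]' >/dev/null; python3 plan.py 622.1 104.9 140.4 89.75
```

```text
position: [0.6214, 0.1044, 0.1445]
force: [0.4, -0.2, -1.6]
grasp_force: 30.0
t 20.5 p [621.6 104.4 145. ] yaw 89.69 open 11.8 F [ 0.4 -0.6 -1.9] grip 30.0 j [ -1.  41.  88.   0.  51. -90.]
  wp 0 [-0.0023, 0.0026, 0.0231] [0.0, 0.0004, -0.0003] rows>=0.1
```

```bash
python3 -m pendant '[[-0.003,0.001,0,0,0,0,0.9],[-0.003,0.001,0.008,0,0,0,0.9],[-0.003,0.001,0.016,0,0,0,0.9],[-0.003,0.001,0.021,0,0,0,0.9],[-0.003,0.001,0.025,0,0,0,0.9],[-0.003,0.001,0.025,0,0,0,0.9],[-0.003,0.001,0.025,0,0,0,0.9]]' |grep -E "pos|force"
python3 plan.py 622.1 104.9 140.4 89.75
```

```text
position: [0.6217, 0.1046, 0.1402]
force: [-2.1, 1.2, 5.6]
grasp_force: 30.0
t 21.2 p [621.7 104.6 140.2] yaw 89.7 open 12.0 F [-2.1  1.2  5.6] grip 30.0 j [ -1.  42.  88.  -0.  50. -90.]
  wp 0 [-0.0022, 0.0014, -0.0009] [-0.0, 0.0, -0.0003] rows>=0.0
```

```bash
python3 -m pendant '[[0,0,0,0,0,0,0.4],[0,0,0,0,0,0,0.4],[0,0,0,0,0,0,0.4],[0,0,-0.1,0,0,0,0.3],[0,0,-0.25,0,0,0,0.3],[0,0,-0.45,0,0,0,0.3],[0,0,-0.45,0,0,0,0.3]]' |grep -E "pos|force"
python3 -m pendant '[[0.25,0.2,0,0,0,0,0.3],[0.5,0.4,0,0,0,0,0.3],[0.75,0.5,0,0,0,0,0.3],[0.75,0.5,0,0,0,0,0.3],[0.75,0.5,0,0,0,0,0.3],[0.75,0.5,0,0,0,0,0.3]]' |grep -E "pos|force"
cat > look.py <<'E'
from h import *
import sys;k=sys.argv[1]
for n in("scene","top"):
    p,d=capture(n);cv2.imwrite(f"pics/{n}{k}.png",p[...,::-1]);np.save(f"{n}{k}.npy",d)
E
python3 look.py 7; python3 - <<'E'
from h import *
s=cv2.imread("pics/scene7.png");t=cv2.imread("pics/top7.png")
f=lambda a:cv2.resize(a,(396,396),interpolation=cv2.INTER_CUBIC)
cv2.imwrite("pics/z7.png",np.hstack([f(s[200:270,270:340]),f(t[160:225,220:285])]))
E
```

```text
position: [0.6252, 0.1046, 0.2349]
force: [0.7, -0.3, 1.2]
grasp_force: 0.0
position: [0.4722, 0.2058, 0.2293]
force: [-0.4, 0.5, -0.2]
grasp_force: 0.0
```

View pics/z7.png

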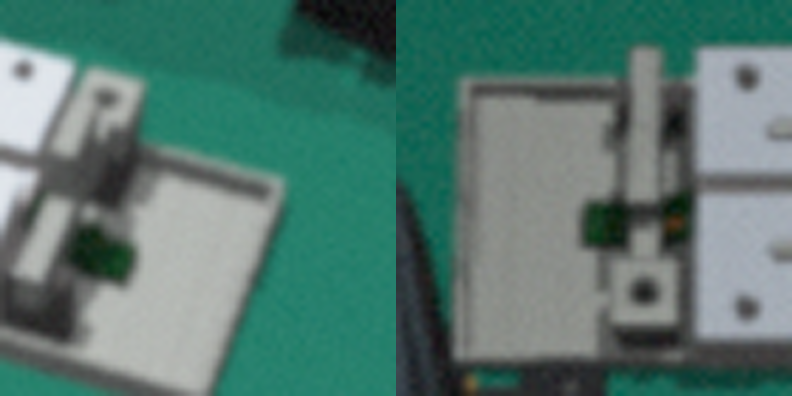

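```bash
python3 - <<'E'
from h import *
for n,(u,v) in {"top":(260.6,207.6),"scene":(270+105/5.657,200+97/5.657)}.items():
    c=calibration(n);T=np.array(c["T"]);r=T[:3,:3]@ray(c,u,v);print(n,"hole@68",np.round((T[:3,3]+r*(.068-T[2,3])/r[2])*1e3,1))
def s(t,P,x,y,z):
    w=P[(P[:,0]>x[0])&(P[:,0]<x[1])&(P[:,1]>y[0])&(P[:,1]<y[1])&(P[:,2]>z[0])&(P[:,2]<z[1])]*1e3
    print(t,len(w),np.round(np.percentile(w,[2,50,98],axis=0),1).tolist() if len(w) else "")
P=cloud("scene",np.load("scene7.npy")).reshape(-1,3);P0=cloud("scene",np.load("scene5.npy")).reshape(-1,3)
s("gate +y face",P,(.566,.590),(.112,.13),(.048,.064));s("fix +y",P,(.566,.590),(.112,.13),(.02,.04));s("fix0 +y",P0,(.566,.590),(.112,.13),(.02,.04))
s("gate +x face",P,(.584,.6),(.112,.118),(.048,.064));s("gate +x face",P,(.584,.6),(.094,.118),(.045,.064));s("fix +x",P,(.584,.6),(.094,.118),(.02,.04))
s("gate top",P,(.55,.6),(.085,.13),(.065,.072))
for n in("top",):
    Q=cloud(n,np.load("top7.npy")).reshape(-1,3)
    s("top gate top",Q,(.56,.6),(.085,.13),(.065,.075));s("top bar top",Q,(.64,.69),(.085,.13),(.065,.075));s("top gate -x face",Q,(.55,.6),(.09,.12),(.047,.062));s("top fix -x face",Q,(.55,.6),(.09,.12),(.022,.040))
s("bar top",P,(.64,.69),(.085,.13),(.065,.072))
E
python3 plan.py
```

```text
top hole@68 [577.2 103.1  68. ]
scene hole@68 [580.  106.4  68. ]
gate +y face 17 [[566.4, 113.4, 49.2], [580.9, 118.9, 56.2], [589.8, 119.4, 63.5]]
fix +y 17 [[567.8, 113.7, 21.7], [579.5, 118.2, 27.6], [589.1, 118.8, 38.4]]
fix0 +y 17 [[569.0, 113.9, 23.0], [579.2, 118.3, 29.7], [589.6, 118.9, 39.4]]
gate +x face 9 [[588.0, 112.1, 49.7], [589.6, 113.5, 58.3], [593.5, 116.5, 63.5]]
gate +x face 17 [[588.1, 111.5, 45.7], [590.4, 113.5, 53.1], [598.9, 117.0, 63.5]]
fix +x 18 [[587.3, 109.5, 20.5], [590.1, 113.9, 27.6], [592.1, 117.8, 37.7]]
gate top 62 [[564.0, 94.0, 65.7], [574.5, 110.8, 67.5], [593.8, 119.1, 71.0]]
top gate top 107 [[564.4, 92.3, 65.8], [580.8, 102.2, 69.1], [598.1, 114.2, 73.9]]
top bar top 61 [[644.1, 97.3, 65.4], [661.7, 102.3, 69.1], [676.5, 107.3, 73.5]]
top gate -x face 19 [[564.4, 90.4, 47.5], [581.7, 102.4, 50.8], [589.4, 113.9, 60.1]]
top fix -x face 26 [[560.3, 90.7, 22.4], [565.1, 101.9, 27.9], [584.0, 113.1, 38.5]]
bar top 68 [[640.5, 100.0, 65.4], [659.7, 105.9, 67.8], [677.2, 111.5, 71.3]]
t 22.6 p [473.8 205.2 229.4] yaw 89.66 open 30.8 F [ 0.1  0.6 -0.1] grip 0.0 j [ 11.  27. 101.  -0.  52. -79.]
```

```bash
python3 plan.py 428.3 192.2 170 90 428.3 192.2 128 90
```

```text
t 22.6 p [473.8 205.2 229.4] yaw 89.66 open 30.8 F [ 0.1  0.6 -0.1] grip 0.0 j [ 11.  27. 101.  -0.  52. -79.]
  wp 0 [0.2276, -0.0661, 0.2966] [0.0, 0.0006, -0.0019] rows>=1.5
  wp 1 [-0.0, -0.0, 0.21] [0.0, 0.0, -0.0] rows>=0.8
```

```bash
python3 -m pendant '[[0.12,-0.03,0,0,0,0,0.2],[0.228,-0.066,0,0,0,0,0.2],[0.228,-0.066,0.1,0,0,0,0.2],[0.228,-0.066,0.2,0,0,0,0.2],[0.228,-0.066,0.297,0,0,0,0.2],[0.228,-0.066,0.297,0,0,0,0.2],[0.228,-0.066,0.297,0,0,0,0.2],[0.228,-0.066,0.297,0,0,0,0.2]]' >/dev/null;  python3 plan.py 428.3 192.2 128 90
```

```text
t 23.4 p [427.8 192.3 170.7] yaw 89.65 open 34.6 F [0.7 0.3 0.3] grip 0.0 j [ 11.  30. 111.  -0.  39. -79.]
  wp 0 [-0.002, -0.0003, 0.2133] [0.0001, 0.0006, -0.0019] rows>=0.9
```

```bash
python3 -m pendant '[[-0.002,0,0.08,0,0,0,0.2],[-0.002,0,0.16,0,0,0,0.2],[-0.002,0,0.21,0,0,0,0.2],[-0.002,0,0.21,0,0,0,0.2],[-0.002,0,0.21,0,0,0,0.2],[-0.002,0,0.21,0,0,0,0.8],[-0.002,0,0.21,0,0,0,0.8],[-0.002,0,0.21,0,0,0,0.8]]' |grep -E "pos|for|open"
python3 -m pendant '[[0,0,0,0,0,0,0.8],[0,0,0,0,0,0,0.8]]' |grep -E "pos|for|open"
```

```text
position: [0.4273, 0.1925, 0.1285]
force: [-0.8, 0.4, -0.1]
opening: 0.211
grasp_force: 0.1
position: [0.4273, 0.1925, 0.1285]
force: [-0.4, 0.1, 4.9]
opening: 0.199
grasp_force: 30.0
```

```bash
python3 -m pendant '[[0,0,0,0,0,0,0.2],[0,0,0,0,0,0,0.2],[0,0,0,0,0,0.04,0.2],[0,0,0,0,0,0.08,0.2],[0,0,0,0,0,0.12,0.2],[0,0,0,0,0,0.16,0.2],[0,0,0,0,0,0.2,0.2],[0,0,0,0,0,0.24,0.2]]' |grep -E "pos|for|open"
python3 -m pendant '[[0,0,0,0,0,0.04,0.2],[0,0,0,0,0,0.08,0.2],[0,0,0,0,0,0.12,0.2],[0,0,0,0,0,0.16,0.2],[0,0,0,0,0,0.2,0.2],[0,0,0,0,0,0.24,0.2],[0,0,0,0,0,0.26,0.2],[0,0,0,0,0,0.26,0.2]]' |grep -E "pos|for|open"
python3 -m pendant '[[0,0,0,0,0,0,0.2],[0,0,0,0,0,0,0.2],[0,0,0,0,0,0,0.8],[0,0,0,0,0,0,0.8],[0,0,0,0,0,0,0.8],[0,0,0,0,0,0,0.8],[0,0,0,0,0,0,0.8]]' |grep -E "pos|for|open"; python3 plan.py
```

```text
position: [0.4268, 0.1924, 0.1278]
force: [-0.1, -0.6, -0.2]
opening: 0.402
grasp_force: 0.0
position: [0.4269, 0.1924, 0.1278]
force: [0.4, 0.5, 0.3]
opening: 0.401
grasp_force: 0.0
position: [0.4271, 0.1924, 0.1281]
force: [0.7, -0.6, 0.1]
opening: 0.193
grasp_force: 30.4
t 26.7 p [427.1 192.4 128.1] yaw -0.3 open 16.8 F [ 0.7 -0.6  0.1] grip 30.4 j [ 11.  35. 112.   0.  33.  11.]
```

```bash
python3 -m pendant '[[0,0,-0.1,0,0,0,0.8],[0,0,-0.25,0,0,0,0.8],[0,0,-0.4,0,0,0,0.8],[0,0,-0.48,0,0,0,0.8],[0,0,-0.48,0,0,0,0.8],[0,0,-0.48,0,0,0,0.8],[0,0,-0.48,0,0,0,0.8]]' |grep -E "pos|for|open"; python3 plan.py 577.7 104.4 215 90 577.7 104.4 142 90
```

```text
position: [0.4262, 0.1922, 0.223]
force: [-0.4, 0.0, -0.2]
opening: 0.196
grasp_force: 30.4
t 27.4 p [426.2 192.2 223. ] yaw -0.31 open 17.1 F [-0.4  0.  -0.2] grip 30.4 j [ 11.  25. 108.   0.  47.  11.]
  wp 0 [-0.4351, 0.7598, 0.0382] [-0.0007, -0.0005, -0.5017] rows>=10.5
  wp 1 [0.0, 0.0, 0.365] [0.0, 0.0, 0.0] rows>=1.5
```

```bash
python3 -m pendant '[[-0.08,0.13,0,0,0,-0.04,0.8],[-0.16,0.27,0,0,0,-0.08,0.8],[-0.24,0.4,0,0,0,-0.12,0.8],[-0.32,0.54,0.01,0,0,-0.16,0.8],[-0.39,0.67,0.02,0,0,-0.2,0.8],[-0.435,0.76,0.038,0,0,-0.24,0.8],[-0.435,0.76,0.038,0,0,-0.25,0.8],[-0.435,0.76,0.038,0,0,-0.25,0.8]]' |grep -E "pos|for|open"
python3 -m pendant '[[0,0,0,0,0,-0.04,0.8],[0,0,0,0,0,-0.08,0.8],[0,0,0,0,0,-0.12,0.8],[0,0,0,0,0,-0.16,0.8],[0,0,0,0,0,-0.2,0.8],[0,0,0,0,0,-0.24,0.8],[0,0,0,0,0,-0.251,0.8],[0,0,0,0,0,-0.251,0.8]]' |grep -E "pos|for|open"
python3 -m pendant '[[0,0,0,0,0,0,0.8],[0,0,0,0,0,0,0.8]]' >/dev/null
python3 plan.py 577.7 104.4 215 90 577.7 104.4 142 90
python3 look.py 8; python3 - <<'E'
from h import *
s=cv2.imread("pics/scene8.png");cv2.imwrite("pics/z8.png",cv2.resize(s[185:255,265:335],(560,560),interpolation=cv2.INTER_CUBIC))
P=cloud("scene",np.load("scene8.npy")).reshape(-1,3)
for a,b in((.095,.105),(.105,.115),(.115,.125),(.125,.137)):
    w=P[(abs(P[:,0]-.578)<.012)&(abs(P[:,1]-.105)<.012)&(P[:,2]>a)&(P[:,2]<b)]*1e3;print(a,len(w),np.round(np.median(w,0),1) if len(w) else 0)
E
```

```text
position: [0.5782, 0.1041, 0.2143]
force: [-0.4, -0.1, -0.4]
opening: 0.192
grasp_force: 30.4
position: [0.5775, 0.105, 0.2154]
force: [-0.3, 0.6, -0.8]
opening: 0.197
grasp_force: 30.4
t 29.2 p [578.2 104.8 216.1] yaw 89.84 open 17.3 F [-0.7  0.1 -0.9] grip 30.4 j [ -1.  33.  92.   0.  56. -90.]
  wp 0 [0.0024, -0.0018, 0.0053] [0.0, -0.0003, -0.0009] rows>=0.0
  wp 1 [0.0, 0.0, 0.365] [-0.0, 0.0, 0.0] rows>=1.5
0.095 6 [580.2 107.5 101.3]
0.105 10 [580.4 106.6 111.9]
0.115 6 [580.4 106.8 121.5]
0.125 9 [581.  106.6 130.9]
```

View pics/z8.png

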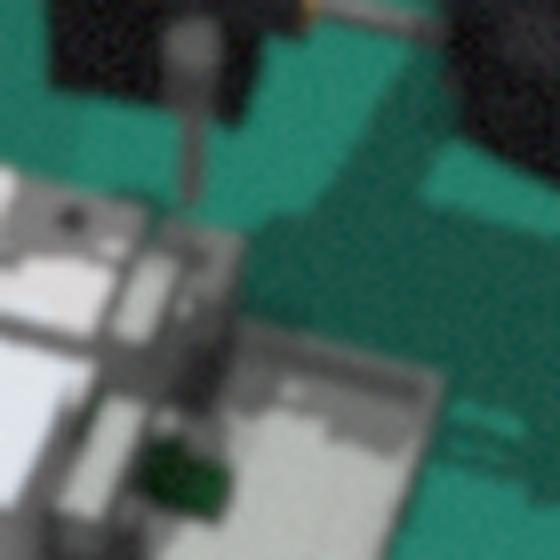

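```bash
python3 - <<'E'
from h import *
print(proj("scene",(.5776,.1059,.068)),proj("scene",(.5796,.1059,.068)),proj("scene",(.5776,.1079,.068)))
s=cv2.cvtColor(cv2.imread("pics/scene7.png"),cv2.COLOR_BGR2GRAY).astype(float)
w=s[213:222,283:295];print(w.astype(int))
E
```

```text
(np.float64(288.660060124745), np.float64(216.383977618406)) (np.float64(288.40102996268365), np.float64(216.98166634628134)) (np.float64(289.4291357588932), np.float64(216.59693786787014))
[[124 132 162 177 177 172 165 157 149 139 129 120]
 [121 149 172 181 179 176 178 178 176 170 160 144]
 [129 158 174 168 157 150 156 168 179 184 177 159]
 [143 166 170 151 123 114 119 141 164 181 177 151]
 [158 172 170 149 113  95  99 125 156 173 166 138]
 [171 178 175 155 125 110 119 144 165 173 154 117]
 [176 177 171 150 138 148 154 166 175 169 140 105]
 [181 177 159 138 144 164 174 177 176 159 118  93]
 [179 172 150 122 145 163 160 158 159 135  99  83]]
```

```bash
python3 -m pendant '[[0,0,0.05,0,0,0,0.8],[0,0,0.1,0,0,0,0.8],[0,0,0.13,0,0,0,0.8],[0,0,0.15,0,0,0,0.8],[0,0,0.17,0,0,0,0.8],[0,0,0.17,0,0,0,0.8]]' |grep -E "pos|for|open"
python3 plan.py 578.2 104.5 142 90
```

```text
position: [0.5783, 0.1046, 0.1818]
force: [-0.9, 0.3, 0.0]
opening: 0.198
grasp_force: 30.4
t 29.9 p [578.3 104.6 181.8] yaw 89.87 open 17.3 F [-0.9  0.3  0. ] grip 30.4 j [ -1.  36.  93.  -0.  51. -91.]
  wp 0 [0.0002, -0.0004, 0.1988] [-0.0, -0.0004, -0.0007] rows>=0.8
```

```bash
python3 -m pendant '[[0,0,0.02,0,0,0,0.8],[0,0,0.04,0,0,0,0.8],[0,0,0.06,0,0,0,0.8],[0,0,0.08,0,0,0,0.8],[0,0,0.1,0,0,0,0.8],[0,0,0.1,0,0,0,0.8],[0,0,0.1,0,0,0,0.8]]' |grep -E "pos|force"
```

```text
position: [0.5786, 0.1046, 0.1623]
force: [-0.4, 0.1, 0.2]
grasp_force: 30.4
```

```bash
python3 -m pendant '[[0,0,0.02,0,0,0,0.8],[0,0,0.04,0,0,0,0.8],[0,0,0.06,0,0,0,0.8],[0,0,0.08,0,0,0,0.8],[0,0,0.095,0,0,0,0.8],[0,0,0.101,0,0,0,0.8],[0,0,0.101,0,0,0,0.8],[0,0,0.101,0,0,0,0.8]]' |grep -E "pos|force"
```

```text
position: [0.5786, 0.1046, 0.1423]
force: [0.2, 0.4, -0.4]
grasp_force: 30.4
```

```bash
python3 -m pendant '[[0,0,0.005,0,0,0,0.8],[0,0,0.008,0,0,0,0.8],[0,0,0.008,0,0,0,0.8]]' |grep -E "pos|force"
python3 -m pendant '[[0,0,0.008,0,0,0,0.4],[0,0,0.008,0,0,0,0.4],[0,0,0.008,0,0,0,0.4],[0,0,-0.1,0,0,0,0.4],[0,0,-0.3,0,0,0,0.4],[0,0,-0.5,0,0,0,0],[0,0,-0.5,0,0,0,0],[0,0,-0.5,0,0,0,0]]' |grep -E "pos|force"
python3 -m pendant '[[0.3,-0.2,0,0,0,0.04,0],[0.6,-0.4,0,0,0,0.08,0],[0.75,-0.5,0,0,0,0.12,0],[0.75,-0.5,0,0,0,0.16,0],[0.75,-0.5,0,0,0,0.2,0],[0.75,-0.5,0,0,0,0.2,0]]' |grep -E "pos|force"
python3 look.py 9; python3 - <<'E'
from h import *
s=cv2.imread("pics/scene9.png");t=cv2.imread("pics/top9.png")
f=lambda a,w:cv2.resize(a,(w,300),interpolation=cv2.INTER_CUBIC)
cv2.imwrite("pics/z9.png",np.vstack([np.hstack([f(s[195:265,265:355],386),f(t[160:225,225:315],414)]),cv2.resize(t[150:295,150:456],(800,300))[:300]]))
P=cloud("top",np.load("top9.npy")).reshape(-1,3)
w=P[(abs(P[:,0]-.578)<.012)&(abs(P[:,1]-.103)<.012)&(P[:,2]>.08)]*1e3;print("pin head top",len(w),np.round(np.median(w,0),1))
for n in("top","scene"):
    print([(round(x["conf"],2),np.round(x["extent"],1).tolist()) for x in look_for("module0",n)])
E
python3 plan.py
```

```text
position: [0.5787, 0.1046, 0.142]
force: [-2.3, -0.2, 7.9]
grasp_force: 30.3
position: [0.5789, 0.1047, 0.2415]
force: [0.1, -0.7, -1.0]
grasp_force: 0.0
position: [0.4268, 0.0047, 0.2395]
force: [0.4, 0.0, 0.4]
grasp_force: 0.0
pin head top 56 [577.8 103.6  94. ]
[(0.89, [400.7, 252.3, 426.1, 280.8]), (0.75, [420.3, 208.4, 448.3, 237.2]), (0.58, [354.4, 262.8, 363.5, 285.5])]
[(0.82, [173.0, 151.6, 192.4, 174.5]), (0.75, [219.6, 162.2, 241.9, 182.5]), (0.63, [133.3, 176.6, 152.8, 195.0]), (0.39, [365.0, 260.7, 386.4, 289.4]), (0.27, [170.9, 186.6, 321.3, 276.5])]
t 33.3 p [428.7   5.2 240.1] yaw 54.02 open 43.1 F [ 0.2 -0.1  0. ] grip 0.0 j [-14.  20. 112.   0.  47. -68.]
```

View pics/z9.png

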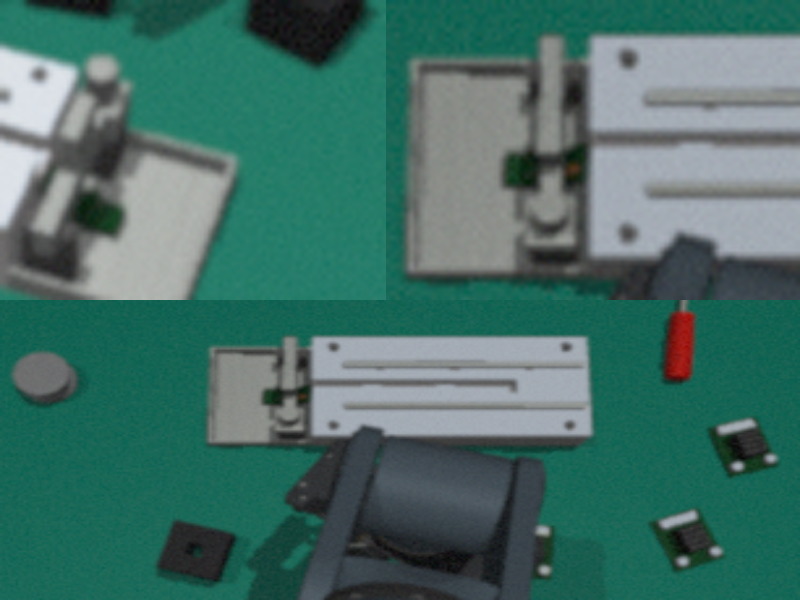

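```bash
cat > mod.py <<'E'
from h import *
import sys
# usage mod.py snap x y  (approx, mm)
k=sys.argv[1];pts=np.array(sys.argv[2:],float).reshape(-1,2)/1e3
for n in("top","scene"):
    P=cloud(n,np.load(f"{n}{k}.npy"));im=cv2.imread(f"pics/{n}{k}.png").astype(int);Q=P.reshape(-1,3);C=im.reshape(-1,3)
    for x,y in pts:
        m=(np.hypot(Q[:,0]-x,Q[:,1]-y)<.045)
        q=Q[m&(Q[:,2]>.027)&(Q[:,2]<.042)]
        if len(q)<10: print(n,"none");continue
        c=q.mean(0);(cc,(w,h),a)=cv2.minAreaRect((q[:,:2]*1000).astype(np.float32));a=a if w>h else a+90
        # board outline: points in z 2.5..20 or white, fit
        s=C.min(1);wh=Q[m&(s>150)&(Q[:,2]<.022)]
        b=Q[m&(Q[:,2]>.0035)&(Q[:,2]<.045)&(np.hypot(Q[:,0]-c[0],Q[:,1]-c[1])<.043)]
        (bc,(bw,bh),ba)=cv2.minAreaRect((b[:,:2]*1000).astype(np.float32));ba=ba if bw>bh else ba+90
        print(n,"sink",len(q),np.round(c*1e3,1),"ctr",np.round(cc,1),np.round((w,h),1),round((a+90)%180-90,1),"| board",np.round(bc,1),np.round((bw,bh),1),round((ba+90)%180-90,1),"| white",len(wh),np.round(wh.mean(0)*1e3,1) if len(wh) else "")
E
python3 mod.py 9 441 -273 555 -334 436 -116; python3 mod.py 0 441 -273 555 -334 436 -116
```

```text
top sink 119 [ 441.6 -272.6   33.8] ctr [ 442.1 -273.3] [29.7 23.9] 21.4 | board [ 440.7 -274.2] [81.5 82.8] -74.4 | white 43 [ 455.8 -268.5   13. ]
top sink 116 [ 555.6 -334.2   33.5] ctr [ 555.6 -334.9] [29.9 23. ] 16.3 | board [ 555.8 -332.9] [82.3 82.8] -79.2 | white 44 [ 570.1 -330.5   13.1]
top sink 16 [ 437.7 -128.7   33.4] ctr [ 437.6 -128.6] [ 6.2 12.6] -6.2 | board [ 434.8 -142.4] [34.4 77.2] -1.5 | white 13 [ 434.6 -135.7   13.5]
scene sink 61 [ 444.4 -268.9   30.3] ctr [ 445.  -269.2] [35.4 22. ] 20.6 | board [ 442.  -266.1] [64.  65.4] -78.4 | white 41 [ 456.7 -264.6    8. ]
scene sink 68 [ 558.8 -330.5   30.7] ctr [ 558.6 -330.8] [30.6 23.4] 11.6 | board [ 561.1 -329.8] [58.7 51.2] 19.5 | white 45 [ 571.2 -326.7    8.1]
scene sink 66 [ 432.2 -116.4   30.1] ctr [ 430.2 -117. ] [23.  32.9] -7.9 | board [ 436.1 -113.7] [72.9 55.9] 2.1 | white 38 [ 449.7 -119.7    9.7]
top sink 118 [ 441.4 -272.8   34.1] ctr [ 441.4 -273.1] [29.5 22.8] 17.8 | board [ 439.4 -272.1] [82.7 79.9] 56.5 | white 20 [ 458.7 -267.4   13.2]
top sink 118 [ 555.3 -334.    33.8] ctr [ 555.4 -334.3] [29.7 23.7] 15.4 | board [ 556.1 -334.9] [84.4 81.3] 23.7 | white 17 [ 574.3 -330.8   13.8]
top sink 118 [ 428.8 -120.2   33.2] ctr [ 428.8 -119.6] [22.9 29.4] -0.5 | board [ 430.9 -117.4] [76.3 84. ] -46.0 | white 18 [ 448.6 -122.5   12.9]
scene sink 55 [ 443.7 -269.8   30.6] ctr [ 444.2 -269.2] [30.2 22.3] 19.1 | board [ 447.4 -270.2] [61.4 51.9] 22.5 | white 37 [ 459.4 -264.5    7.3]
scene sink 67 [ 558.3 -330.5   30.2] ctr [ 557.7 -331.6] [32.3 22. ] 14.9 | board [ 559.5 -332.7] [62.3 52. ] 21.0 | white 42 [ 572.8 -327.2    7.8]
scene sink 66 [ 432.1 -115.8   30.6] ctr [ 431.1 -116.2] [22.4 32.5] -9.8 | board [ 434.  -121.7] [60.1 65.3] -2.6 | white 38 [ 449.4 -118.6    9.6]
```

```bash
python3 plan.py 556 -332 150 -74.5 556 -332 78 -74.5
```

```text
t 33.3 p [428.7   5.2 240.1] yaw 54.02 open 43.1 F [ 0.2 -0.1  0. ] grip 0.0 j [-14.  20. 112.   0.  47. -68.]
  wp 0 [-0.7529, -0.4951, 0.2249] [-0.0001, -0.0, 0.357] rows>=7.5
  wp 0 [-0.773, 0.4631, 0.225] [-0.0001, -0.0, 0.357] rows>=7.5
  wp 1 [-0.0, -0.0, 0.36] [0.0, 0.0, 0.0] rows>=1.4
```

```bash
python3 -m pendant '[[-0.1,-0.06,0,0,0,0.045,0],[-0.2,-0.13,0,0,0,0.09,0],[-0.3,-0.2,0,0,0,0.135,0],[-0.4,-0.27,0,0,0,0.18,0],[-0.5,-0.33,0.05,0,0,0.225,0],[-0.6,-0.4,0.1,0,0,0.27,0],[-0.7,-0.46,0.2,0,0,0.315,0],[-0.753,-0.495,0.225,0,0,0.357,0]]' >/dev/null
python3 -m pendant '[[-0.1,0.06,0,0,0,0.045,0],[-0.2,0.12,0,0,0,0.09,0],[-0.3,0.18,0,0,0,0.135,0],[-0.4,0.24,0.03,0,0,0.18,0],[-0.5,0.3,0.1,0,0,0.225,0],[-0.6,0.36,0.15,0,0,0.27,0],[-0.7,0.42,0.2,0,0,0.315,0],[-0.773,0.463,0.225,0,0,0.357,0]]' >/dev/null
python3 -m pendant '[[0,0,0,0,0,0,0],[0,0,0,0,0,0,0],[0,0,0,0,0,0,0]]' >/dev/null
python3 plan.py 556 -332 78 -74.5; python3 look.py 10; python3 mod.py 10 441 -273 436 -116 556 -332
```

```text
t 35.2 p [ 554.6 -331.2  150.6] yaw -74.46 open 43.0 F [0.1 0.5 0.6] grip 0.0 j [-41.  42.  85.   0.  53.  34.]
  wp 0 [0.0061, 0.0063, 0.3628] [-0.0004, 0.0002, 0.0002] rows>=1.5
top none
top none
top none
scene sink 61 [ 444.4 -269.6   30. ] ctr [ 444.3 -269.7] [29.7 23.7] 23.4 | board [ 444.8 -267.1] [59.4 52.4] 22.5 | white 3 [ 456.4 -253.7    5.6]
scene sink 64 [ 431.6 -116.1   30.3] ctr [ 431.7 -116.2] [22.6 30. ] -7.5 | board [ 435.8 -108.6] [66.  67.7] -81.5 | white 45 [ 448.4 -118.1    9.7]
scene sink 65 [ 559.  -330.4   30.1] ctr [ 559.2 -331.5] [29.8 23.1] 17.4 | board [ 561.3 -329.7] [59.8 48.9] 16.8 | white 29 [ 579.7 -324.2    8.8]
```

Modules undisturbed. Descend and grip.

```bash
python3 -m pendant '[[0.006,0.006,0.12,0,0,0,0],[0.006,0.006,0.24,0,0,0,0],[0.006,0.006,0.32,0,0,0,0],[0.006,0.006,0.36,0,0,0,0],[0.006,0.006,0.36,0,0,0,0],[0.006,0.006,0.36,0,0,0,0.8],[0.006,0.006,0.36,0,0,0,0.8],[0.006,0.006,0.36,0,0,0,0.8]]' |grep -E "pos|for|open"
python3 -m pendant '[[0,0,0,0,0,0,0.8],[0,0,0,0,0,0,0.8],[0,0,0,0,0,0,0.8]]' |grep -E "pos|for|open"
python3 -m pendant '[[0,0,-0.1,0,0,0,0.8],[0,0,-0.25,0,0,0,0.8],[0,0,-0.4,0,0,0,0.8],[0,0,-0.55,0,0,0,0.8],[0,0,-0.6,0,0,0,0.8],[0,0,-0.6,0,0,0,0.8],[0,0,-0.6,0,0,0,0.8]]' |grep -E "pos|for|open"
python3 plan.py 618.8 -136 190 -90.25 618.8 -136 149 -90.25
```

```text
position: [0.5568, -0.3338, 0.0797]
force: [0.3, 0.6, 0.3]
opening: 0.311
grasp_force: 0.0
position: [0.5566, -0.3338, 0.0795]
force: [0.5, -0.1, 4.8]
opening: 0.247
grasp_force: 30.0
position: [0.5556, -0.3329, 0.1972]
force: [0.2, -0.1, -0.8]
opening: 0.251
grasp_force: 30.0
t 37.1 p [ 555.6 -332.9  197.2] yaw -74.65 open 21.9 F [ 0.2 -0.1 -0.8] grip 30.0 j [-41.  38.  83.  -0.  59.  34.]
  wp 0 [0.2827, -0.4327, 0.0185] [-0.0003, 0.0003, 0.0433] rows>=2.1
  wp 0 [0.2214, -0.4671, 0.0183] [-0.0003, 0.0003, 0.0433] rows>=2.1
  wp 1 [-0.0, -0.0, 0.205] [-0.0, -0.0, -0.0] rows>=0.8
```

```bash
python3 -m pendant '[[0.1,-0.14,0,0,0,0.015,0.8],[0.2,-0.28,0,0,0,0.03,0.8],[0.283,-0.433,0.018,0,0,0.043,0.8],[0.283,-0.433,0.018,0,0,0.043,0.8],[0.283,-0.433,0.018,0,0,0.043,0.8],[0.283,-0.433,0.018,0,0,0.043,0.8]]' >/dev/null
python3 -m pendant '[[0.07,-0.14,0,0,0,0.015,0.8],[0.14,-0.28,0,0,0,0.03,0.8],[0.221,-0.467,0.018,0,0,0.043,0.8],[0.221,-0.467,0.018,0,0,0.043,0.8],[0.221,-0.467,0.018,0,0,0.043,0.8],[0.221,-0.467,0.018,0,0,0.043,0.8]]' >/dev/null
python3 -m pendant '[[0,0,0,0,0,0,0.8],[0,0,0,0,0,0,0.8],[0,0,0,0,0,0,0.8]]' >/dev/null
python3 plan.py 618.8 -136 190 -90.25 618.8 -136 149.5 -90.25
python3 look.py 11; python3 - <<'E'
from h import *
s=cv2.imread("pics/scene11.png");cv2.imwrite("pics/z11.png",cv2.resize(s[140:240,140:260],(720,600),interpolation=cv2.INTER_CUBIC))
P=cloud("scene",np.load("scene11.npy")).reshape(-1,3)
w=P[(P[:,0]>.56)&(P[:,0]<.69)&(P[:,1]>-.18)&(P[:,1]<-.09)&(P[:,2]>.1)&(P[:,2]<.13)]*1e3
for z in range(104,130,4):
    q=w[(w[:,2]>z)&(w[:,2]<z+4)];print(z,len(q),np.round(np.percentile(q,[3,50,97],axis=0),1).tolist() if len(q) else 0)
E
```

```text
t 38.6 p [ 619.3 -137.4  191.5] yaw -90.2 open 21.8 F [ 0.7 -0.5 -1.4] grip 30.0 j [-23.  38.  86.  -0.  57.  68.]
  wp 0 [-0.0023, -0.0071, 0.0076] [0.0, -0.0001, 0.0003] rows>=0.0
  wp 1 [0.0, -0.0, 0.2025] [0.0, -0.0, 0.0] rows>=0.8
104 0 0
108 12 [[588.7, -154.5, 109.8], [629.2, -117.4, 111.1], [648.0, -112.0, 111.7]]
112 90 [[589.6, -159.7, 113.0], [632.4, -119.1, 114.8], [650.7, -110.8, 116.0]]
116 53 [[597.5, -152.2, 116.2], [633.1, -121.1, 117.2], [650.5, -111.7, 119.8]]
120 65 [[594.2, -153.1, 120.2], [640.4, -133.4, 122.2], [649.8, -116.7, 123.9]]
124 34 [[598.0, -150.8, 124.2], [631.7, -125.5, 125.4], [647.6, -116.5, 127.6]]
128 9 [[626.9, -153.7, 128.3], [631.7, -137.6, 129.4], [634.7, -118.3, 129.8]]
```

View pics/z11.png

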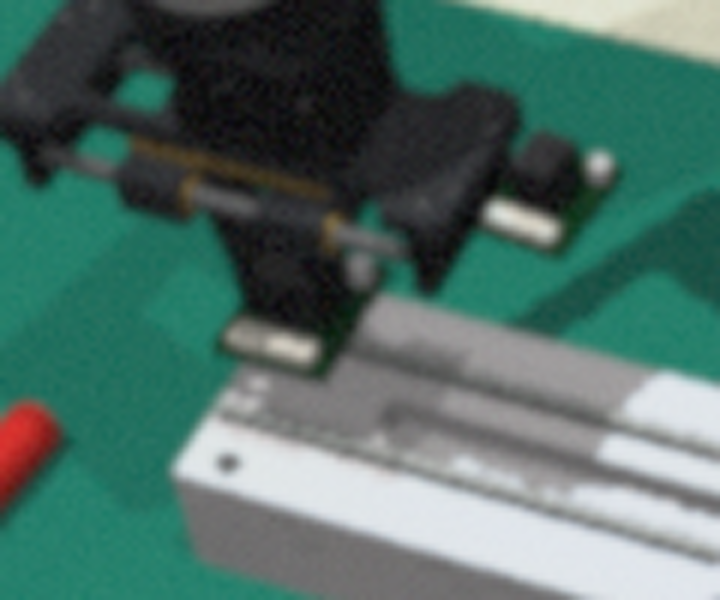

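```bash
python3 -m pendant '[[0.002,-0.007,0.05,0,0,0,0.8],[0.002,-0.007,0.1,0,0,0,0.8],[0.002,-0.007,0.14,0,0,0,0.8],[0.002,-0.007,0.17,0,0,0,0.8],[0.002,-0.007,0.19,0,0,0,0.8],[0.002,-0.007,0.205,0,0,0,0.8],[0.002,-0.007,0.21,0,0,0,0.8],[0.002,-0.007,0.21,0,0,0,0.8]]' |grep -E "pos|for"
```

```text
position: [0.62, -0.1351, 0.1497]
force: [0.3, 0.2, -0.3]
grasp_force: 30.0
```

```bash
python3 -m pendant '[[0,0,0,0,0,0,0.8],[0,0,0,0,0,0,0.8]]' |grep -E "pos|for"
```

```text
position: [0.6199, -0.1351, 0.1497]
force: [0.5, 0.8, -0.4]
grasp_force: 30.0
```

```bash
python3 -m pendant '[[0,0,0.003,0,0,0,0.8],[0,0,0.006,0,0,0,0.8],[0,0,0.006,0,0,0,0.3],[0,0,0.006,0,0,0,0.3],[0,0,0.006,0,0,0,0.3],[0,0,-0.1,0,0,0,0.3],[0,0,-0.25,0,0,0,0.3],[0,0,-0.25,0,0,0,0.1]]' |grep -E "pos|for"; python3 plan.py 442 -270.3 150 -71
```

```text
position: [0.6221, -0.136, 0.2032]
force: [1.1, 0.2, -0.4]
grasp_force: 0.0
t 40.5 p [ 622.1 -136.   203.2] yaw -90.12 open 33.4 F [ 1.1  0.2 -0.4] grip 0.0 j [-22.  37.  85.   0.  57.  68.]
  wp 0 [-0.4506, 0.3364, 0.1305] [0.0007, -0.0011, -0.0531] rows>=2.3
  wp 0 [-0.4998, 0.2572, 0.1315] [0.0007, -0.0011, -0.0531] rows>=2.3
```

```bash
python3 -m pendant '[[-0.1,0.08,0,0,0,-0.01,0],[-0.2,0.16,0,0,0,-0.03,0],[-0.32,0.25,0.05,0,0,-0.053,0],[-0.45,0.336,0.1,0,0,-0.053,0],[-0.45,0.336,0.1,0,0,-0.053,0],[-0.45,0.336,0.1,0,0,-0.053,0]]' >/dev/null
python3 -m pendant '[[-0.12,0.06,0,0,0,-0.01,0],[-0.25,0.13,0.05,0,0,-0.03,0],[-0.37,0.19,0.1,0,0,-0.053,0],[-0.5,0.257,0.13,0,0,-0.053,0],[-0.5,0.257,0.13,0,0,-0.053,0],[-0.5,0.257,0.13,0,0,-0.053,0]]' >/dev/null
python3 -m pendant '[[0,0,0,0,0,0,0],[0,0,0,0,0,0,0],[0,0,0,0,0,0,0]]' >/dev/null
python3 look.py 12; python3 mod.py 12 442 -271 431 -117; python3 plan.py 442 -270.3 79 -71
python3 - <<'E'
from h import *
for n in("scene","top"):
    P=cloud(n,np.load(n+"12.npy")).reshape(-1,3)
    for z0,z1 in((.071,.079),(.098,.106)):
        w=P[(P[:,0]>.57)&(P[:,0]<.67)&(P[:,1]>-.175)&(P[:,1]<-.1)&(P[:,2]>z0)&(P[:,2]<z1)]*1e3
        if len(w)>5:print(n,z0,len(w),np.round(w.mean(0),1),cv2.minAreaRect(w[:,:2].astype(np.float32)))
E
```

```text
top none
top none
scene sink 57 [ 444.5 -269.1   30.5] ctr [ 444.4 -269.7] [32.  22.1] 18.9 | board [ 446.3 -268. ] [61.5 47.5] 18.7 | white 25 [ 465.1 -263.2    9.3]
scene sink 66 [ 432.2 -116.    30.2] ctr [ 431.1 -116.6] [23.  31.4] -5.1 | board [ 436.7 -110. ] [68.5 62.5] 9.1 | white 45 [ 449.2 -118.7    9.3]
t 42.1 p [ 439.9 -268.8  153.6] yaw -70.99 open 43.6 F [ 0.1 -0.1  0.3] grip 0.0 j [-44.  34. 105.   0.  41.  27.]
  wp 0 [0.0072, 0.0103, 0.3732] [0.0002, -0.0001, 0.0001] rows>=1.5
scene 0.071 199 [ 626.1 -126.4   74.6] ((618.4091796875, -134.56533813476562), (66.17826843261719, 64.81394958496094), 1.6396427154541016)
scene 0.098 85 [ 620.1 -132.5  101.5] ((617.7861938476562, -133.5660858154297), (23.168254852294922, 31.397422790527344), 89.64960479736328)
top 0.071 290 [ 613.5 -135.3   75.1] ((616.6802978515625, -136.78811645507812), (69.700439453125, 71.25645446777344), 1.134697675704956)
top 0.098 110 [ 619.  -135.7  103. ] ((618.6327514648438, -136.07974243164062), (30.759103775024414, 23.265880584716797), 2.4655966758728027)
```

```bash
python3 -m pendant '[[0.007,0.01,0.12,0,0,0,0],[0.007,0.01,0.24,0,0,0,0],[0.007,0.01,0.33,0,0,0,0],[0.007,0.01,0.372,0,0,0,0],[0.007,0.01,0.372,0,0,0,0],[0.007,0.01,0.372,0,0,0,0.8],[0.007,0.01,0.372,0,0,0,0.8],[0.007,0.01,0.372,0,0,0,0.8]]' |grep -E "pos|for|open"
python3 -m pendant '[[0,0,0,0,0,0,0.8],[0,0,0,0,0,0,0.8],[0,0,0,0,0,0,0.8]]' |grep -E "pos|for|open"
python3 -m pendant '[[0,0,-0.1,0,0,0,0.8],[0,0,-0.25,0,0,0,0.8],[0,0,-0.4,0,0,0,0.8],[0,0,-0.55,0,0,0,0.8],[0,0,-0.6,0,0,0,0.8],[0,0,-0.6,0,0,0,0.8],[0,0,-0.6,0,0,0,0.8]]' |grep -E "pos|for|open"
python3 plan.py 619.5 -82 195 -90.25
```

```text
position: [0.4418, -0.2709, 0.0799]
force: [-0.2, -0.2, -0.3]
opening: 0.314
grasp_force: 0.0
position: [0.4418, -0.271, 0.0798]
force: [-0.1, -0.6, 6.3]
opening: 0.254
grasp_force: 30.0
position: [0.4408, -0.2701, 0.1981]
force: [0.3, -0.2, -0.1]
opening: 0.247
grasp_force: 30.0
t 43.9 p [ 440.8 -270.1  198.1] yaw -71.05 open 21.5 F [ 0.3 -0.2 -0.1] grip 30.0 j [-44.  30. 103.  -0.  47.  27.]
  wp 0 [0.5753, -0.2996, 0.0076] [-0.0003, 0.0002, 0.0533] rows>=2.6
  wp 0 [0.5173, -0.3913, 0.0077] [-0.0003, 0.0002, 0.0533] rows>=2.6
```

```bash
python3 -m pendant '[[0.15,-0.08,0,0,0,0.015,0.8],[0.3,-0.16,0,0,0,0.03,0.8],[0.45,-0.23,0,0,0,0.045,0.8],[0.575,-0.3,0,0,0,0.053,0.8],[0.575,-0.3,0,0,0,0.053,0.8],[0.575,-0.3,0,0,0,0.053,0.8]]' >/dev/null
python3 -m pendant '[[0.13,-0.1,0,0,0,0.015,0.8],[0.26,-0.2,0,0,0,0.03,0.8],[0.4,-0.3,0,0,0,0.045,0.8],[0.517,-0.391,0,0,0,0.053,0.8],[0.517,-0.391,0,0,0,0.053,0.8],[0.517,-0.391,0,0,0,0.053,0.8]]' >/dev/null
python3 -m pendant '[[0,0,0,0,0,0,0.8],[0,0,0,0,0,0,0.8],[0,0,0,0,0,0,0.8]]' >/dev/null
python3 plan.py 619.5 -82 150 -90.25
python3 look.py 13; cat > held.py <<'E'
from h import *
import sys
k,x,y,z=sys.argv[1],*map(float,sys.argv[2:])  # TCP
P=cloud("scene",np.load(f"scene{k}.npy")).reshape(-1,3)*1e3
zb=z-79.7
w=P[(abs(P[:,0]-x)<45)&(abs(P[:,1]-y)<35)&(P[:,2]>zb-1)&(P[:,2]<zb+9)]
print(len(w),"dx/dy extents rel TCP",np.round(np.percentile(w,[2,98],axis=0)-[x,y,z],1).tolist())
E
python3 held.py 11 619.3 -137.4 191.5
```

```text
t 45.4 p [619.2 -83.5 199. ] yaw -90.21 open 22.1 F [ 0.  -0.6 -1.3] grip 30.0 j [-18.  37.  87.  -0.  57.  72.]
  wp 0 [0.0017, -0.0073, 0.2449] [-0.0, 0.0002, 0.0002] rows>=1.0
156 dx/dy extents rel TCP [[-30.9, -22.3, -80.1], [31.5, 26.6, -71.3]]
```

```bash
python3 held.py 13 619.2 -83.5 199
```

```text
178 dx/dy extents rel TCP [[-30.2, -22.4, -79.6], [31.7, 26.6, -71.3]]
```

```bash
python3 -m pendant '[[0.005,-0.007,0.05,0,0,0,0.8],[0.005,-0.007,0.1,0,0,0,0.8],[0.005,-0.007,0.15,0,0,0,0.8],[0.005,-0.007,0.19,0,0,0,0.8],[0.005,-0.007,0.22,0,0,0,0.8],[0.005,-0.007,0.24,0,0,0,0.8],[0.005,-0.007,0.246,0,0,0,0.8],[0.005,-0.007,0.25,0,0,0,0.8]]' >/dev/null;  python3 -m pendant '[[0,0,0,0,0,0,0.8],[0,0,0,0,0,0,0.8]]' |grep -E "pos|for"
```

```text
position: [0.6207, -0.0809, 0.1498]
force: [-2.8, 1.1, 4.9]
grasp_force: 30.0
```

```bash
python3 -m pendant '[[0,0,0,0,0,0,0.3],[0,0,0,0,0,0,0.3],[0,0,0,0,0,0,0.3],[0,0,-0.1,0,0,0,0.3],[0,0,-0.25,0,0,0,0.3],[0,0,-0.25,0,0,0,0.1],[0,0,-0.25,0,0,0,0.1],[0,0,-0.25,0,0,0,0.1]]' |grep -E "pos|for"; python3 plan.py 429.3 -117.2 150 -96
```

```text
position: [0.6202, -0.0809, 0.198]
force: [0.9, -0.5, -0.3]
grasp_force: 0.0
t 47.3 p [620.2 -80.9 198. ] yaw -90.13 open 38.5 F [ 0.9 -0.5 -0.3] grip 0.0 j [-18.  37.  87.  -0.  57.  72.]
  wp 0 [-0.4768, 0.0919, 0.1209] [-0.0001, 0.0003, 0.0163] rows>=2.0
  wp 0 [-0.4716, 0.1162, 0.1205] [-0.0001, 0.0003, 0.0163] rows>=2.0
```

```bash
python3 -m pendant '[[-0.15,0.03,0,0,0,0,0],[-0.3,0.06,0,0,0,0.01,0],[-0.42,0.08,0.06,0,0,0.016,0],[-0.477,0.092,0.12,0,0,0.016,0],[-0.477,0.092,0.12,0,0,0.016,0],[-0.477,0.092,0.12,0,0,0.016,0]]' >/dev/null
python3 -m pendant '[[-0.15,0.04,0,0,0,0,0],[-0.3,0.08,0.05,0,0,0.01,0],[-0.42,0.1,0.1,0,0,0.016,0],[-0.472,0.116,0.12,0,0,0.016,0],[-0.472,0.116,0.12,0,0,0.016,0],[-0.472,0.116,0.12,0,0,0.016,0]]' >/dev/null
python3 -m pendant '[[0,0,0,0,0,0,0],[0,0,0,0,0,0,0],[0,0,0,0,0,0,0]]' >/dev/null
python3 look.py 14; python3 mod.py 14 431 -117; python3 plan.py 429.3 -117.2 79 -96
python3 - <<'E'
from h import *
for n in("scene","top"):
    P=cloud(n,np.load(n+"14.npy")).reshape(-1,3)
    for y0,y1 in((-.17,-.109),(-.107,-.055)):
        w=P[(P[:,0]>.57)&(P[:,0]<.67)&(P[:,1]>y0)&(P[:,1]<y1)&(P[:,2]>.098)&(P[:,2]<.106)]*1e3
        if len(w)>5:print(n,y0,len(w),np.round(w.mean(0),1),cv2.minAreaRect(w[:,:2].astype(np.float32)))
E
```

```text
top none
scene sink 62 [ 432.  -116.6   30.6] ctr [ 431.9 -115.8] [23.4 27.6] -7.3 | board [ 433.4 -113.3] [68.1 62. ] 17.7 | white 30 [ 454.4 -122.     9.3]
t 48.9 p [ 430.3 -117.4  151.2] yaw -95.86 open 43.6 F [-0.9  0.8  0.2] grip 0.0 j [-30.  32. 114.   0.  34.  66.]
  wp 0 [-0.0054, -0.0004, 0.3609] [0.0001, -0.0002, 0.0008] rows>=1.4
scene -0.17 81 [ 620.5 -132.4  102. ] ((619.4786376953125, -134.09219360351562), (30.246679306030273, 23.33098030090332), 1.9158275127410889)
scene -0.107 94 [620.8 -78.7 102.1] ((620.598876953125, -79.15785217285156), (31.38205909729004, 23.334684371948242), 5.139591693878174)
top -0.17 99 [ 618.4 -135.1  102.7] ((618.87353515625, -136.16561889648438), (31.197755813598633, 22.64234733581543), 0.2945356070995331)
top -0.107 96 [619.5 -81.8 102.7] ((619.5535278320312, -82.69168853759766), (21.75157356262207, 28.822193145751953), 88.85807800292969)
```

```bash
python3 -m pendant '[[-0.004,0,0.12,0,0,0,0],[-0.004,0,0.24,0,0,0,0],[-0.004,0,0.32,0,0,0,0],[-0.004,0,0.36,0,0,0,0],[-0.004,0,0.36,0,0,0,0],[-0.004,0,0.36,0,0,0,0.8],[-0.004,0,0.36,0,0,0,0.8],[-0.004,0,0.36,0,0,0,0.8]]' |grep -E "pos|for|open"
python3 -m pendant '[[0,0,0,0,0,0,0.8],[0,0,0,0,0,0,0.8],[0,0,0,0,0,0,0.8]]' |grep -E "pos|for|open"
python3 -m pendant '[[0,0,-0.1,0,0,0,0.8],[0,0,-0.25,0,0,0,0.8],[0,0,-0.4,0,0,0,0.8],[0,0,-0.55,0,0,0,0.8],[0,0,-0.6,0,0,0,0.8],[0,0,-0.6,0,0,0,0.8],[0,0,-0.6,0,0,0,0.8]]' |grep -E "pos|for|open"
python3 plan.py 620 -27.5 199 -90.25
```

```text
position: [0.4295, -0.1175, 0.0798]
force: [0.7, -0.2, -0.3]
opening: 0.309
grasp_force: 0.0
position: [0.4295, -0.1176, 0.0797]
force: [-0.8, -0.1, 5.5]
opening: 0.249
grasp_force: 30.0
position: [0.4286, -0.1171, 0.1983]
force: [-0.3, -0.1, -0.6]
opening: 0.25
grasp_force: 30.0
t 50.7 p [ 428.6 -117.1  198.3] yaw -95.89 open 21.8 F [-0.3 -0.1 -0.6] grip 30.0 j [-30.  26. 113.   0.  42.  66.]
  wp 0 [0.4529, -0.2718, -0.0021] [-0.0001, 0.0002, -0.0157] rows>=2.1
  wp 0 [0.4658, -0.2492, -0.0019] [-0.0001, 0.0002, -0.0157] rows>=2.1
```

```bash
python3 -m pendant '[[0.15,-0.09,0,0,0,0,0.8],[0.3,-0.18,0,0,0,-0.01,0.8],[0.4,-0.24,0,0,0,-0.016,0.8],[0.453,-0.272,0,0,0,-0.016,0.8],[0.453,-0.272,0,0,0,-0.016,0.8],[0.453,-0.272,0,0,0,-0.016,0.8]]' >/dev/null
python3 -m pendant '[[0.15,-0.08,0,0,0,0,0.8],[0.3,-0.16,0,0,0,-0.01,0.8],[0.4,-0.21,0,0,0,-0.016,0.8],[0.466,-0.249,0,0,0,-0.016,0.8],[0.466,-0.249,0,0,0,-0.016,0.8],[0.466,-0.249,0,0,0,-0.016,0.8]]' >/dev/null
python3 -m pendant '[[0,0,0,0,0,0,0.8],[0,0,0,0,0,0,0.8],[0,0,0,0,0,0,0.8]]' >/dev/null
python3 plan.py 620 -27.5 150 -90.25; python3 look.py 15; python3 held.py 15 $(python3 -c "from rig import readout;p=readout.read_state()['position']*1000;print(*p)")
```

```text
t 52.2 p [619.9 -28.2 199.1] yaw -90.17 open 21.6 F [-0.2  1.  -0.6] grip 30.0 j [-13.  36.  87.  -0.  56.  77.]
  wp 0 [0.0008, -0.0033, 0.2457] [-0.0, 0.0002, 0.0004] rows>=1.0
177 dx/dy extents rel TCP [[-29.5, -23.6, -79.9], [31.0, 26.0, -71.1]]
```

```bash
python3 -m pendant '[[0.001,-0.003,0.05,0,0,0,0.8],[0.001,-0.003,0.1,0,0,0,0.8],[0.001,-0.003,0.15,0,0,0,0.8],[0.001,-0.003,0.19,0,0,0,0.8],[0.001,-0.003,0.22,0,0,0,0.8],[0.001,-0.003,0.24,0,0,0,0.8],[0.001,-0.003,0.246,0,0,0,0.8],[0.001,-0.003,0.25,0,0,0,0.8]]' >/dev/null;  python3 -m pendant '[[0,0,0,0,0,0,0.8],[0,0,0,0,0,0,0.8]]' |grep -E "pos|for"
```

```text
position: [0.6206, -0.027, 0.1498]
force: [-3.0, 0.3, 5.4]
grasp_force: 30.0
```

Release, retreat clear and inspect everything.

```bash
python3 -m pendant '[[0,0,0,0,0,0,0.3],[0,0,0,0,0,0,0.3],[0,0,0,0,0,0,0.3],[0,0,-0.1,0,0,0,0.3],[0,0,-0.3,0,0,0,0.3],[0,0,-0.6,0,0,0,0.1],[0,0,-0.6,0,0,0,0],[0,0,-0.6,0,0,0,0]]' |grep -E "pos|for"
python3 -m pendant '[[-0.2,0.2,0,0,0,0,0],[-0.4,0.4,0,0,0,0,0],[-0.6,0.6,0,0,0,0,0],[-0.8,0.8,0,0,0,0,0],[-0.9,0.9,0,0,0,0,0],[-0.9,0.9,0,0,0,0,0],[-0.9,0.9,0,0,0,0,0]]' |grep -E "pos"
python3 -m pendant '[[0,0.3,0,0,0,0,0],[0,0.6,0,0,0,0,0],[0,0.8,0,0,0,0,0],[0,0.8,0,0,0,0,0],[0,0.8,0,0,0,0,0]]' |grep -E "pos"
python3 look.py 16; python3 - <<'E'
from h import *
s=cv2.imread("pics/scene16.png");t=cv2.imread("pics/top16.png")
cv2.imwrite("pics/z16.png",np.vstack([cv2.resize(t[150:285,100:400],(667,300)),cv2.resize(s[150:285,140:440],(667,300))]))
for n in("scene","top"):
    P=cloud(n,np.load(n+"16.npy")).reshape(-1,3)
    for y0,y1 in((-.17,-.109),(-.107,-.055),(-.052,0)):
        w=P[(P[:,0]>.57)&(P[:,0]<.67)&(P[:,1]>y0)&(P[:,1]<y1)&(P[:,2]>.097)&(P[:,2]<.108)]*1e3
        if len(w)>5:print(n,y0,len(w),np.round(w.mean(0),1),cv2.minAreaRect(w[:,:2].astype(np.float32)))
    w=P[(abs(P[:,0]-.578)<.013)&(abs(P[:,1]-.104)<.013)&(P[:,2]>.08)]*1e3;print("pin",np.round(np.median(w,0),1))
    w=P[(abs(P[:,0]-.442)<.013)&(abs(P[:,1]-.043)<.013)&(P[:,2]>.1)&(P[:,2]<.13)]*1e3;print("scraper",np.round(np.median(w,0),1))
    w=P[(abs(P[:,0]-.66)<.02)&(abs(P[:,1]-.104)<.013)&(P[:,2]>.06)]*1e3;print("gate bar",np.round(np.median(w,0),1))
E
```

```text
position: [0.6221, -0.0274, 0.2716]
force: [0.1, -0.7, -0.2]
grasp_force: 0.0
position: [0.439, -0.2071, 0.2676]
position: [0.441, -0.3672, 0.2678]
scene -0.17 86 [ 620.3 -132.6  101.5] ((618.037841796875, -133.7203369140625), (31.12850570678711, 23.927907943725586), 7.040701866149902)
scene -0.107 102 [620.7 -78.7 101.5] ((619.4304809570312, -78.99404907226562), (29.68521499633789, 22.620628356933594), 0.8402607440948486)
scene -0.052 55 [631.9  -6.4 100.5] ((630.975830078125, -6.833555221557617), (13.063831329345703, 29.057228088378906), 87.9292984008789)
pin [582.2 106.5  92.6]
scraper [448.4  45.7 111.1]
gate bar [662.5 106.2  67.4]
top -0.17 122 [ 618.3 -135.7  103.2] ((618.369140625, -135.86178588867188), (31.73844337463379, 22.51197052001953), 0.7115792632102966)
top -0.107 110 [619.1 -81.7 102.9] ((619.3798828125, -82.09473419189453), (29.504261016845703, 21.602331161499023), 2.6287388801574707)
top -0.052 79 [628.7  -8.1 101.5] ((628.0360107421875, -8.275529861450195), (14.682214736938477, 30.091156005859375), 89.75010681152344)
pin [577.4 103.6  94.7]
scraper [442.   41.2 114.6]
gate bar [662.1 102.3  68.8]
```

View pics/z16.png

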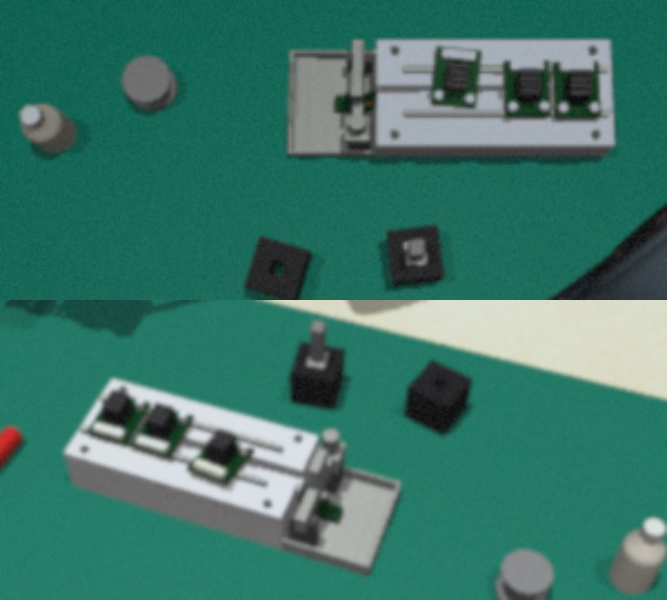

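```bash
python3 - <<'E'
from h import *
for n in("scene","top"):
    P=cloud(n,np.load(n+"16.npy")).reshape(-1,3)
    w=P[(P[:,0]>.59)&(P[:,0]<.7)&(P[:,1]>-.045)&(P[:,1]<.04)]*1e3
    q=w[(w[:,2]>94)&(w[:,2]<112)];print(n,len(q),np.round(q.mean(0),1),cv2.minAreaRect(q[:,:2].astype(np.float32)),"z",np.round(np.percentile(q[:,2],[5,95])),
      "tilt",np.round(np.polyfit(q[:,0],q[:,2],1)[0],3))
    q=w[(w[:,2]>71.5)&(w[:,2]<92)];print(" board",len(q),cv2.minAreaRect(q[:,:2].astype(np.float32)),np.round(np.percentile(q,[2,98],axis=0),1).tolist())
E
python3 plan.py 636 -5 230 -95
```

```text
scene 109 [632.   -1.3  99.6] ((629.720458984375, -2.0179519653320312), (24.816164016723633, 31.98502540588379), 79.61268615722656) z [ 95. 103.] tilt 0.031
 board 274 ((630.9328002929688, -7.212680816650391), (77.02293395996094, 63.911048889160156), 3.007258892059326) [[609.8, -29.1, 71.9], [666.4, 21.9, 90.9]]
top 119 [628.6  -4.7 101.2] ((634.7880859375, -5.091337203979492), (21.69209861755371, 43.19537353515625), 87.9647445678711) z [ 97. 106.] tilt 0.075
 board 363 ((628.8113403320312, -2.5150718688964844), (82.45121765136719, 74.84498596191406), 89.46932220458984) [[592.0, -37.1, 71.6], [664.6, 31.8, 90.0]]
t 55.4 p [ 440.4 -364.3  267.9] yaw -90.03 open 43.7 F [ 0.1 -0.3  0.4] grip 0.0 j [-51.  28.  91.   0.  61.  39.]
  wp 0 [0.3258, -0.5989, 0.0646] [-0.0003, 0.0002, 0.0092] rows>=2.7
  wp 0 [0.3083, -0.6081, 0.0641] [-0.0003, 0.0002, 0.0092] rows>=2.7
  wp 0 [0.2906, -0.6168, 0.0636] [-0.0003, 0.0002, 0.0092] rows>=2.7
```

```bash
python3 plan.py 628.7 -2.6 220 -98
```

```text
t 55.4 p [ 440.4 -364.3  267.9] yaw -90.03 open 43.7 F [ 0.1 -0.3  0.4] grip 0.0 j [-51.  28.  91.   0.  61.  39.]
  wp 0 [0.3137, -0.6028, 0.0813] [-0.0003, 0.0002, 0.0148] rows>=2.7
  wp 0 [0.2853, -0.6168, 0.0808] [-0.0003, 0.0002, 0.0148] rows>=2.7
  wp 0 [0.2564, -0.6294, 0.0803] [-0.0003, 0.0002, 0.0148] rows>=2.7
```

```bash
python3 -m pendant '[[0.1,-0.2,0,0,0,0,0],[0.2,-0.4,0,0,0,0.01,0],[0.314,-0.603,0.08,0,0,0.015,0],[0.314,-0.603,0.08,0,0,0.015,0],[0.314,-0.603,0.08,0,0,0.015,0]]' >/dev/null
python3 -m pendant '[[0.1,-0.2,0,0,0,0,0],[0.19,-0.4,0,0,0,0.01,0],[0.285,-0.617,0.08,0,0,0.015,0],[0.285,-0.617,0.08,0,0,0.015,0],[0.285,-0.617,0.08,0,0,0.015,0]]' >/dev/null
python3 -m pendant '[[0.09,-0.2,0,0,0,0,0],[0.18,-0.4,0,0,0,0.01,0],[0.256,-0.63,0.08,0,0,0.015,0],[0.256,-0.63,0.08,0,0,0.015,0],[0.256,-0.63,0.08,0,0,0.015,0],[0.256,-0.63,0.08,0,0,0.015,0],[0.256,-0.63,0.08,0,0,0.015,0]]' >/dev/null
python3 plan.py 628.7 -2.6 149.7 -98; python3 look.py 17;python3 - <<'E'
from h import *
s=cv2.imread("pics/scene17.png");cv2.imwrite("pics/z17.png",cv2.resize(s[170:270,190:310],(720,600),interpolation=cv2.INTER_CUBIC))
P=cloud("scene",np.load("scene17.npy")).reshape(-1,3)
w=P[(P[:,0]>.59)&(P[:,0]<.7)&(P[:,1]>-.045)&(P[:,1]<.04)]*1e3
q=w[(w[:,2]>94)&(w[:,2]<112)];print(len(q),np.round(q.mean(0),1),cv2.minAreaRect(q[:,:2].astype(np.float32)))
E
```

```text
t 57.1 p [628.9  -7.5 221.7] yaw -98.38 open 43.4 F [ 0.   0.  -0.2] grip 0.0 j [-11.  35.  85.  -0.  59.  88.]
  wp 0 [-0.0048, -0.0243, 0.3599] [0.0001, -0.0002, -0.0021] rows>=1.4
108 [631.8  -1.2  99.7] ((629.023681640625, -1.5091629028320312), (23.19347381591797, 32.86069869995117), 85.13162231445312)
```

View pics/z17.png

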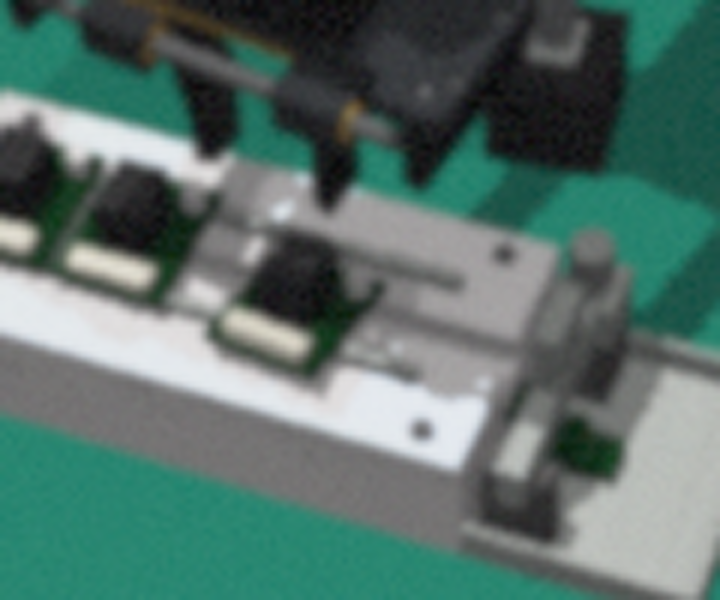

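```bash
python3 -m pendant '[[-0.004,-0.024,0.05,0,0,-0.001,0],[-0.004,-0.024,0.15,0,0,-0.001,0],[-0.004,-0.024,0.25,0,0,-0.001,0],[-0.004,-0.024,0.32,0,0,-0.001,0],[-0.004,-0.024,0.355,0,0,-0.001,0],[-0.004,-0.024,0.355,0,0,-0.001,0],[-0.004,-0.024,0.355,0,0,-0.001,0],[-0.004,-0.024,0.355,0,0,-0.001,0.8]]' |grep -E "pos|for|open"
python3 -m pendant '[[0,0,0,0,0,0,0.8],[0,0,0,0,0,0,0.8],[0,0,0,0,0,0,0.8],[0,0,0,0,0,0,0.8],[0,0,0,0,0,0,0.8]]' |grep -E "pos|for|open"; python3 plan.py
```

```text
position: [0.6297, -0.0005, 0.151]
force: [-0.9, 0.2, 0.2]
opening: 0.465
grasp_force: 0.0
position: [0.6292, -0.0005, 0.1506]
force: [-0.5, -0.5, 4.1]
opening: 0.251
grasp_force: 30.0
t 58.5 p [ 6.292e+02 -5.000e-01  1.506e+02] yaw -98.04 open 21.9 F [-0.5 -0.5  4.1] grip 30.0 j [-10.  41.  88.  -0.  51.  88.]
```

Gripped. Lift, shift over its place, check held offset.

```bash
python3 -m pendant '[[0,0,-0.05,0,0,0,0.8],[0,0,-0.15,0,0,0,0.8],[0,0,-0.24,0,0,0,0.8],[0,0,-0.24,0,0,0,0.8],[0,0,-0.24,0,0,0,0.8],[0,0,-0.24,0,0,0,0.8]]' >/dev/null; python3 plan.py 620 -27 199 -90.25
```

```text
t 59.1 p [ 6.283e+02 -3.000e-01  1.970e+02] yaw -98.05 open 21.7 F [-1.1  1.3 -1. ] grip 30.0 j [-10.  37.  86.   0.  57.  88.]
  wp 0 [-0.0225, 0.138, -0.0098] [-0.0001, 0.0007, -0.0433] rows>=0.9
```

```bash
python3 -m pendant '[[-0.01,0.05,0,0,0,-0.02,0.8],[-0.022,0.1,0,0,0,-0.043,0.8],[-0.022,0.138,-0.01,0,0,-0.043,0.8],[-0.022,0.138,-0.01,0,0,-0.043,0.8],[-0.022,0.138,-0.01,0,0,-0.043,0.8],[-0.022,0.138,-0.01,0,0,-0.043,0.8]]' >/dev/null; python3 plan.py 620 -27 150 -90.25;  python3 look.py 18; python3 held.py 18 $(python3 -c "from rig import readout;p=readout.read_state()['position']*1000;print(*p)")
```

```text
t 59.7 p [620.9 -26.8 199.8] yaw -90.33 open 21.9 F [ 0.9  0.4 -0.9] grip 30.0 j [-13.  36.  87.   0.  56.  78.]
  wp 0 [-0.0043, 0.0009, 0.2492] [-0.0001, 0.0001, -0.0005] rows>=1.0
152 dx/dy extents rel TCP [[-19.8, -23.1, -80.0], [36.2, 26.5, -71.0]]
```

```bash
python3 - <<'E'
from h import *
P=cloud("scene",np.load("scene18.npy")).reshape(-1,3)*1e3
P15=cloud("scene",np.load("scene15.npy")).reshape(-1,3)*1e3
for nm,Q,c,z in(("18",P,(620.9,-26.8),199.8),("15",P15,(619.9,-28.2),199.1)):
    w=Q[(abs(Q[:,0]-c[0])<50)&(Q[:,1]>c[1]-22)&(Q[:,1]<c[1]+27)&(Q[:,2]>z-90)&(Q[:,2]<z-55)]-[c[0],c[1],z]
    for x0 in range(-40,45,8):
        q=w[(w[:,0]>x0)&(w[:,0]<x0+8)];print(nm,x0,len(q),np.round(np.percentile(q[:,2],[3,25,50,75,97]),1) if len(q) else 0)
P=cloud("scene",np.load("scene17.npy")).reshape(-1,3)*1e3
for y0,y1 in((-100,-60),(-20,22)):
    q=P[(P[:,1]>y0)&(P[:,1]<y1)&(P[:,2]>72)&(P[:,2]<84)&(P[:,0]>630)&(P[:,0]<690)];print("17 +x edge",np.round(np.percentile(q,[50,98],axis=0),1).tolist())
s=cv2.imread("pics/scene18.png");cv2.imwrite("pics/z18.png",cv2.resize(s[170:250,190:286],(720,600),interpolation=cv2.INTER_CUBIC))
E
```

```text
18 -40 0 0
18 -32 3 [-88.5 -86.7 -84.6 -83.7 -82.9]
18 -24 14 [-83.5 -81.9 -75.8 -73.5 -71.7]
18 -16 17 [-85.4 -81.9 -79.2 -75.8 -60.2]
18 -8 15 [-80.5 -79.1 -78.7 -65.8 -56.5]
18 0 27 [-80.  -78.5 -76.8 -67.2 -56.7]
18 8 72 [-79.1 -75.6 -64.  -59.5 -55.5]
18 16 53 [-76.7 -72.7 -67.7 -64.6 -56.7]
18 24 62 [-75.3 -71.5 -67.2 -65.8 -64.4]
18 32 60 [-76.6 -73.5 -71.4 -69.3 -64.6]
18 40 0 0
15 -40 1 [-76.1 -76.1 -76.1 -76.1 -76.1]
15 -32 10 [-78.3 -76.4 -75.3 -74.2 -67.6]
15 -24 23 [-79.7 -75.  -71.5 -67.2 -62.6]
15 -16 12 [-79.4 -77.1 -76.3 -75.6 -62.3]
15 -8 15 [-77.4 -76.1 -73.3 -62.  -56.2]
15 0 24 [-79.1 -76.8 -74.7 -66.  -58.7]
15 8 99 [-77.3 -74.1 -67.3 -60.7 -55.9]
15 16 45 [-78.  -73.9 -69.7 -68.4 -67.1]
15 24 87 [-79.7 -76.3 -74.1 -69.4 -66.5]
15 32 3 [-76.9 -76.8 -76.6 -75.9 -75.3]
15 40 0 0
17 +x edge [[645.0, -79.1, 78.6], [652.7, -61.0, 83.4]]
17 +x edge [[653.1, 7.0, 78.2], [667.2, 20.9, 83.3]]
```

View pics/z18.png

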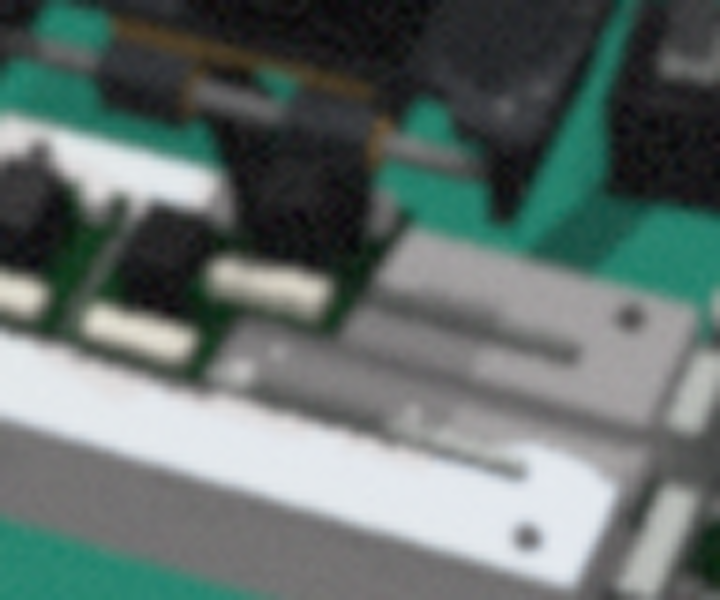

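```bash
python3 -m pendant '[[0,0,-0.02,0,-0.02,0,0.8],[0.01,0,-0.02,0,-0.04,0,0.8],[0.02,0,-0.02,0,-0.048,0,0.8],[0.02,0,-0.02,0,-0.048,0,0.8],[0.02,0,-0.02,0,-0.048,0,0.8],[0.02,0,-0.02,0,-0.048,0,0.8]]' ; python3 look.py 19; cat > lev.py <<'E'
from h import *
import sys
k=sys.argv[1];s=readout.read_state();c=s["position"]*1e3
P=cloud("scene",np.load(f"scene{k}.npy")).reshape(-1,3)*1e3
w=P[(abs(P[:,0]-c[0])<60)&(P[:,1]>c[1]-20)&(P[:,1]<c[1]+29)&(P[:,2]>c[2]-95)&(P[:,2]<c[2]-55)]
for x0 in range(-48,48,8):
    q=w[(w[:,0]-c[0]>x0)&(w[:,0]-c[0]<=x0+8)];print(x0,len(q),np.round(np.percentile(q[:,2],[3,25,50,97]),1) if len(q) else 0)
q=w[w[:,1]>c[1]+19]
print("yedge",len(q),np.round(np.polyfit(q[:,0]-c[0],q[:,2],1),3))
print(c,"x extents",np.round(np.percentile(w[:,0],[1,99]),1))
E
python3 lev.py 19
```

```text
time_s: 60.4
position: [0.6243, -0.0269, 0.204]
tcp_rot: [[0.989, -0.005, -0.151], [-0.005, -1.0, 0.001], [-0.151, -0.0, -0.989]]
force: [-0.5, 0.1, -1.3]
opening: 0.253
grasp_force: 30.0
-48 0 0
-40 3 [120.5 122.1 123.9 125.2]
-32 13 [121.3 124.9 127.6 134.7]
-24 16 [122.6 125.3 125.8 139.5]
-16 16 [123.2 124.2 126.  139.4]
-8 33 [124.1 126.  128.4 146.3]
0 89 [125.7 129.  137.1 148.5]
8 39 [126.1 128.6 132.8 143.8]
16 86 [123.2 127.7 130.3 136.6]
24 14 [124.  125.9 128.2 132.8]
32 0 0
40 0 0
yedge 96 [3.70000e-02 1.28911e+02]
[624.43017372 -27.05658955 204.1063134 ] x extents [593.2 649.9]
```

```bash
python3 -m pendant '[[0.01,0,-0.002,0,-0.006,0,0.8],[0.022,0,-0.003,0,-0.011,0,0.8],[0.022,0,-0.003,0,-0.011,0,0.8],[0.022,0,-0.003,0,-0.011,0,0.8],[0.022,0,-0.003,0,-0.011,0,0.8]]' ; python3 look.py 20;python3 lev.py 20
```

```text
time_s: 61.0
position: [0.6292, -0.0272, 0.2039]
tcp_rot: [[0.983, -0.005, -0.185], [-0.005, -1.0, 0.001], [-0.185, -0.0, -0.983]]
force: [-0.8, -0.9, -0.6]
opening: 0.248
grasp_force: 30.0
-48 0 0
-40 2 [123.7 126.1 128.7 133.7]
-32 9 [123.7 124.4 126.8 129.5]
-24 15 [123.9 125.6 126.7 134.7]
-16 18 [123.8 125.4 126.2 140.5]
-8 45 [123.7 125.8 128.  148.3]
0 76 [124.7 128.2 135.3 148.3]
8 46 [124.3 131.  132.8 135.3]
16 83 [122.6 125.8 128.6 135.2]
24 0 0
32 0 0
40 0 0
yedge 83 [-7.00000e-03  1.28352e+02]
[629.13617675 -27.19203405 203.96326551] x extents [599.1 651.5]
```

```bash
python3 -m pendant '[[0.012,0,0.05,0,0,0,0.8],[0.021,0,0.1,0,0,0,0.8],[0.03,0,0.15,0,0,0,0.8],[0.04,0,0.2,0,0,0,0.8],[0.0455,0,0.23,0,0,0,0.8],[0.049,0,0.2455,0,0,0,0.8],[0.049,0,0.2455,0,0,0,0.8],[0.049,0,0.2455,0,0,0,0.8]]' ; python3 look.py 21;python3 lev.py 21
```

```text
time_s: 61.9
position: [0.6301, -0.0272, 0.1541]
tcp_rot: [[0.983, -0.005, -0.184], [-0.005, -1.0, 0.001], [-0.184, 0.0, -0.983]]
force: [0.6, -0.5, -0.8]
opening: 0.252
grasp_force: 30.0
-48 2 [72.3 72.9 73.6 74.9]
-40 7 [60.5 63.6 67.8 87.8]
-32 13 [59.8 60.2 65.9 83.5]
-24 14 [61.6 66.1 75.9 78.1]
-16 12 [73.9 75.3 76.5 85.1]
-8 44 [64.2 76.  78.2 97.1]
0 77 [63.  77.2 81.7 97.9]
8 62 [59.9 71.7 82.5 86.2]
16 127 [60.3 63.2 74.4 84.2]
24 47 [59.7 61.5 62.1 64.6]
32 49 [59.7 61.  61.9 64.7]
40 54 [59.6 60.5 61.8 65.2]
yedge 147 [-0.109 70.884]
[630.19300546 -27.25512951 154.42354585] x extents [574.8 678.4]
```

```bash
python3 -m pendant '[[0.001,0,0.005,0,0,0,0.8],[0.002,0,0.01,0,0,0,0.8],[0.0028,0,0.015,0,0,0,0.8],[0.0028,0,0.015,0,0,0,0.8]]' | grep -E "pos|for"; python3 -m pendant '[[0.0005,0,0.0025,0,0,0,0.8],[0.001,0,0.005,0,0,0,0.8],[0.001,0,0.005,0,0,0,0.8]]' | grep -E "pos|for"
```

```text
position: [0.6302, -0.0272, 0.1518]
force: [-0.6, 0.2, 2.9]
grasp_force: 30.0
position: [0.6303, -0.0271, 0.1515]
force: [-0.2, 1.4, 8.5]
grasp_force: 30.0
```

```bash
python3 -m pendant '[[0,0,0,0,0,0,0.3],[0,0,0,0,0,0,0.3],[0,0,0,0,0,0,0.3],[0,0,-0.1,0,0,0,0.3],[0,0,-0.3,0,0,0,0.3],[0,0,-0.5,0,0,0,0.3],[0,0,-0.5,0,0.03,0,0.3],[0,0,-0.5,0,0.059,0,0.3]]' | grep -E "pos|for"
python3 -m pendant '[[-0.2,0.2,0,0,0,0,0],[-0.4,0.4,0,0,0,0,0],[-0.6,0.6,0,0,0,0,0],[-0.8,0.8,0,0,0,0,0],[-0.9,0.9,0,0,0,0,0],[-0.9,0.9,0,0,0,0,0],[-0.9,0.9,0,0,0,0,0]]' |grep -E "pos"
python3 -m pendant '[[0,0.3,0,0,0,0,0],[0,0.6,0,0,0,0,0],[0,0.8,0,0,0,0,0],[0,0.8,0,0,0,0,0],[0,0.8,0,0,0,0,0]]' |grep -E "pos"
python3 look.py 22; python3 - <<'E'
from h import *
s=cv2.imread("pics/scene22.png");t=cv2.imread("pics/top22.png")
cv2.imwrite("pics/z22.png",np.vstack([cv2.resize(t[155:230,225:385],(640,300),interpolation=3),cv2.resize(s[175:275,155:368],(640,300),interpolation=3)]))
for n in("scene","top"):
    P=cloud(n,np.load(n+"22.npy")).reshape(-1,3)
    for y0,y1 in((-.17,-.109),(-.107,-.055),(-.052,0)):
        w=P[(P[:,0]>.57)&(P[:,0]<.67)&(P[:,1]>y0)&(P[:,1]<y1)&(P[:,2]>.097)&(P[:,2]<.108)]*1e3
        r=cv2.minAreaRect(w[:,:2].astype(np.float32));print(n,y0,len(w),np.round(w.mean(0),1),np.round(r[0],1),np.round(r[1],1),round(r[2],1),"tilt",np.round(np.polyfit(w[:,0],w[:,2],1)[0],3))
E
```

```text
position: [0.6498, -0.0276, 0.2497]
force: [-0.1, -1.6, -0.6]
grasp_force: 0.0
position: [0.4666, -0.2074, 0.2481]
position: [0.4677, -0.3672, 0.2477]
scene -0.17 89 [ 620.7 -132.3  101.4] [ 618.5 -132.7] [23.  34.1] 88.9 tilt 0.015
scene -0.107 98 [620.8 -79.1 101.7] [619.6 -79. ] [31.9 23.9] 3.0 tilt -0.021
scene -0.052 104 [621.9 -25.2 102.2] [620.4 -25.4] [33.2 22.6] 2.2 tilt -0.013
top -0.17 121 [ 618.6 -135.9  103.7] [ 618.4 -135.9] [30.5 22. ] 2.2 tilt 0.012
top -0.107 112 [618.6 -82.1 103.4] [619.2 -82.6] [21.8 29.1] 89.5 tilt 0.058
top -0.052 121 [619.6 -28.4 103.2] [619.6 -28.3] [21.8 29.5] 88.9 tilt 0.006
```

View pics/z22.png

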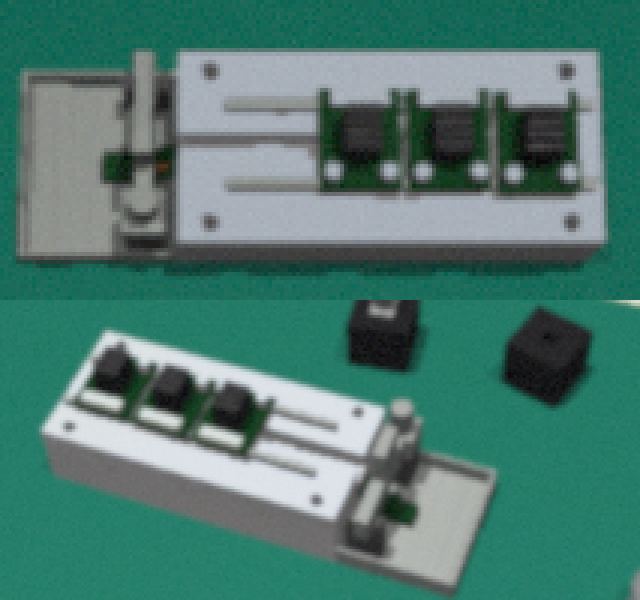

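```bash
python3 -c "
from rig import bot;print(bot.hand_in())"
```

```text
the job is handed in; nothing more can be done
None
```

I handed the job in at about 64 s of robot time; the hand-in call gave no verdict. By my last pictures and depth readings, all three scraps are in the pan, the gate lies in its rest with the pin head home, and the scraper stands upright in its stand. All three modules sit flat across the rails, about 1 mm off centre and 4 mm apart; one had been knocked off a rail after placing, so I picked it up and re-seated it.

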